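Dip the mill's gear case and show the dipstick

ROBOT

A 6-joint arm with a two-finger parallel gripper is mounted at the origin on the work surface. World frame = base frame: x ahead of the robot, y to its left, z up, the work surface at z = 0. Lengths are in m, angles in rad, forces in N, time in s.
With the tool pointing down it reaches from about 0.275 to 0.75 m from the base axis. Payload 10.2 kg.
Tool frame: the origin (TCP) lies midway between the tips of the shut fingers; the grasp point (between the pads) lies 19 mm behind it; z points along the fingers, y is the line along which they close (so a half turn about z gives the same grasp; the last joint's range is limited). The gripper opens to 85 mm and grips with 20 to 120 N. Pads are 22 mm wide; open, the fingers measure 114 mm over their backs; the gripper's body (76 mm by 85 mm) begins 54 mm behind the grasp point. The pads swing forward as they close: fully open they stand 13 mm farther back than shut.
Start: joints at [-1.381, 0.313, 1.498, -0, 1.331, -0.223], TCP at [0.211, -0.481, 0.204] pointing down, gripper open.
Joint ranges: [-2.94, 2.94], [-0.97, 2.17], [0.19, 2.56], [-1.23, 4.37], [0.02, 3.11], [-2.88, 2.88]. Speed limits (rad/s): [2.39, 2.39, 3.01, 3.14, 3.14, 3.14].

INTERFACE

Orientations are given as a unit quaternion [w, x, y, z].
In Python, from plant import * gives the robot as it stands.
- The arm moves only by the tool arm_command, never from a script. Its argument "deltas" is a list of rows, each a list of 5 numbers: the gripper command: -1 is fully open, 1 is shut, values between are in proportion, then the shift along the world's x, y, z in m, then the turn about the world's z in degrees. In form: [[claw, tx, ty, tz, turn], ...]. A call has 1 to 20 rows; each row shifts and turns the commanded pose from where the row before left it; what a row does not reach is not made up. A row lasts 1/12 s, in which the tool goes at most 41.7 mm and 7.16 degrees, less where a joint would pass 70% of its speed; a pose out of reach is approached as far as the arm can. A call is refused whole if a number of a shift passes 0.0417 or a number of a turn 7.16, either way. A call with a gripper value outside its range is refused whole. The fingers move at their own pace and stop on an object; "grip_force" is the grip in N (left out, the last holds). Time passes only in rows, so rows that do not move let the fingers close. It gives the time, the measured TCP pose, the force, the opening and the grip force at its end, in the units of the state.
- observe(): the state, without advancing time (a new reading comes with each control period).
- read_camera(name): name is "scene" or "top" or "wrist"; returns (picture, depth): 480x640x3 uint8, red, green, blue; 480x640 float32, m along the optical axis (not along the pixel's ray), 0 where there is no reading.
- get_calibration(name): a dict with "intrinsics" (3x3 intrinsics, pixels), "origin" and "orientation" of the camera in the world; the wrist camera has in their place "mount" (4x4, takes a point from camera to tool coordinates, whose origin is the TCP and whose axes are the flange's). Camera axes: x right, y up, looking along -z (the intrinsics and any distortion apply to the point x, -y, -z); pixel columns grow to the right and rows downward; lengths in m; the calibration is good to about 2 mm. A picture is of the moment at which its call begins: read the wrist's pose just before it. get_calibration takes no time and is no camera call.
- finish_job(): hands the job in; it is judged then, once.
Trained networks look in the newest picture that a camera, given by its name, has taken for a name from the list of things; names that differ only in an ending like _2 or _b are one class to them, and where a whole thing is asked for, a point or a joint stands for the part that bears it (a point fixed in the world has none). Each returns a list of dicts, best first, with "score" (0 to 1); they miss things now and then, are a little off and sometimes report something else, mostly with a low value. They report only what shows in the picture. A call takes as long as a camera call. They do not tell look-alikes from the thing itself.
- outline_of(name, camera): "region" (480x640 bool, what is visible of it) and "extent" ([left, top, right, bottom] in pixels, round what is visible of it).
- tip_of(name, camera): "pixel" ([column, row] in pixels: a listed point, or the origin of a listed thing).
The state is a dict: "t": time; "qpos": joint angles; "joint_velocities": joint speeds; "joint_torque": joint torques, N m; "tool_pos": TCP position; "tool_rot": TCP orientation; "contact_force": force on the tool from outside, world axes, zero at the start; "ft_torque": the same for the moment, N m; "grip_width": opening from 0.0 (shut) to 1.0 (fully open); "gripper_force": force on a finger pad.
Only numpy, scipy, OpenCV 4.12 (cv2) and the standard library are available. Lean on these libraries where they do the work, as an engineer would, in place of code of your own. Each camera call takes 0.05 s, during which the arm holds its last target. There are 200 camera calls.

TASK

Check the gear case of the bench mill: of the two wiped dipsticks on the rest, take the slim one by its grip (the thick one belongs to another machine, leave it lying), slide it down the mill's slanting dip tube until its collar stops on the mouth, and draw it right out again. Then hold it still and level for reading, marked flat facing up, with its tip about 12 cm above the drip tray and nothing but the gripper carrying it; finish while still holding it there. Do not disturb the other things on the bench.

Things in the scene. Friction and masses are not known exactly. Their poses are not given: they have to be found in the camera images.
- dipstick: slim steel dipstick, 193 mm long, 90 g, lying level on the rest, axis 54 mm above the bench. Origin on its axis at the collar's stop face (tip side); x runs to the tip, z where its marked flat faces (up at the start). From the origin: shank 8 mm thick, to x = 75 mm; flat marked end 8 by 5 mm, to x = 110; collar 30 mm wide, x = -8 to 0; neck 8 mm thick, x = -8 to -23; then the grip
- dipstick_tip (a point): the tip of the slim dipstick, on its axis, 110 mm from the collar's stop face
- dipstick_grip (a point): middle of the slim dipstick's black grip, on its axis, 53 mm behind the collar's stop face. The grip is a flat tab 60 mm long (x from -23 to -83 mm), 12 mm thick along y, 26 mm high along z; nothing beside it for 45 mm, 40 mm of air below
- thick_dipstick: the other dipstick, same shape and axes and same grip but with a shank 18 mm thick and a collar 36 mm wide, so it does not fit the tube; 160 g; lies parallel to the slim one in the other slot, 70 mm away
- dip_tube: the mill's dip tube, fixed: bore 16 mm, outside 28 mm, 125 mm deep, standing some 50 mm out of the gear case's side and slanting up at 40 degrees above level. Origin at the centre of its mouth, 150 mm above the bench; z points along the bore outward and upward, x is level. Behind the mouth (40 mm, level) rises the case, 178 mm high; nothing but the base plate lies in front of the mouth
- mill: bench mill, fixed: base plate 520 by 180 mm, 30 mm high; white gear case, motor towards -x (top 185 mm high), grinding head with hopper towards +x (hopper axis 155 mm from the dip tube along x, rim radius 55 mm, top 305 mm high). Origin on the bench under it, z up; the dip tube's mouth is at x = -20, y = -105 mm, facing -y
- rest: aluminium rest, fixed: plate 135 by 150 by 6 mm with two upright slotted rails 50 mm high (prongs to 62 mm) carrying the dipsticks along its x axis, tips to +x, in slots at y = 35 and -35 mm. Origin at the centre of its underside; the grips stick out beyond its -x end, grip middles at x = -93 mm
- tray: shallow steel drip tray, fixed, 180 mm (x) by 140 mm (y), 18 mm high. Origin at the centre of its underside, z up
- jar_white: sample jar of white beans with red lid, 71 mm wide, 75 mm high, bystander; origin at the centre of its underside, like those below
- jar_dark: sample jar of dark beans with red lid, same size, bystander
- flask: conical glass flask, 84 mm wide, 116 mm high, bystander
- apple: red apple, 74 mm wide, 78 mm high with its stalk, bystander
- weigh_boat: white square weighing boat, 64 mm wide, 22 mm high, bystander
- scoop: steel spoon 150 mm long, lying flat, bystander
Mind the look-alikes: they are no part of the job. Leave any blue or orange look-alike of the dipstick alone.

How it is judged:
By the outcome, as a careful person would: the job done as asked, in the order asked, and still so for the second after the job is handed in, while the arm keeps its last pose, push and grip.
It also fails if it takes over 51 s, if anything falls off the work surface, if the arm or the gripper's body presses on something with over 40 N, if the wrist force passes 120 N, or if a joint passes its speed limit or range.

## Working session

There is one attempt and no reset: what is moved stays moved. The work goes in short steps, Python scripts to look and compute and a tool call to move; the robot and the scene stay as the last step left them, time stands still between calls to the robot, and variables do not carry over. Pictures are saved under pics/ and viewed, at most 10 in all, crops included, and the job is handed in when it is done.

Besides the shell and the picture viewer there is one more tool, called after "Call:" as a command line: name --pt "numbers of a row" for each row, then --argument value for the rest. arm_command: Moves the arm, as the interface text tells. Its arguments: {"type":"object","properties":{"deltas":{"type":"array"},"grip_force":{"type":"number"}},"required":["deltas"]}

```bash
ls; mkdir -p pics
cat > h.py <<'E'
from plant import *
import numpy as np, cv2
from scipy.spatial.transform import Rotation as R
def q2R(q): return R.from_quat([q[1],q[2],q[3],q[0]]).as_matrix()
def cam(name):
    c=get_calibration(name); K=np.array(c["intrinsics"])
    if "mount" in c:
        s=observe(); T=np.eye(4); T[:3,:3]=q2R(s["tool_rot"]); T[:3,3]=s["tool_pos"]; M=T@np.array(c["mount"])
        return K,M[:3,3],M[:3,:3],c
    o=np.array(c["orientation"]); 
    return K,np.array(c["origin"]),(q2R(o) if o.size==4 else o.reshape(3,3)),c
def dist(c): 
    for k in c:
        if 'dist' in k: return np.array(c[k],float)
    return None
def ray(cm,px):
    K,o,Rm,c=cm
    p=cv2.undistortPoints(np.array(px,float).reshape(-1,1,2),K,dist(c)).reshape(-1,2)
    return (Rm@np.c_[p[:,0],-p[:,1],-np.ones(len(p))].T).T
def at_z(cm,px,z):   # pixel ray meets height z
    d=ray(cm,px); o=cm[1]; return o+d*((z-o[2])/d[:,2])[:,None]
def at_depth(cm,px,dep): return cm[1]+ray(cm,px)*np.asarray(dep,float).reshape(-1,1)
def proj(cm,P):
    K,o,Rm,c=cm; p=(np.atleast_2d(P)-o)@Rm; p=p*[1,-1,-1]
    return cv2.projectPoints(p,np.zeros(3),np.zeros(3),K,dist(c))[0].reshape(-1,2)
E
python3 - <<'E'
from h import *
np.set_printoptions(precision=4,suppress=True)
for n in("top","scene"):
    p,d=read_camera(n); cv2.imwrite(f"pics/{n}0.png",p[:,:,::-1]); cm=cam(n); print(n,cm[1],cm[2][:,2],cm[3].keys(), dist(cm[3]))
    for t in("dipstick","dipstick_tip","dipstick_grip","thick_dipstick","dip_tube","mill","rest","tray"):
        r=tip_of(t,n); print(t,[(np.round(x["pixel"]),round(x["score"],2)) for x in r[:4]])
print(observe())
E
```

```text
pics
top [0.1517 0.0061 1.5682] [-0.2104 -0.0027  0.9776] dict_keys(['intrinsics', 'origin', 'orientation']) None
dipstick [(array([331., 210.]), 0.74), (array([492., 246.]), 0.57)]
dipstick_tip [(array([514., 280.]), 0.93), (array([289., 214.]), 0.6)]
dipstick_grip [(array([478., 227.]), 0.65), (array([354., 208.]), 0.6)]
thick_dipstick [(array([330., 233.]), 0.91)]
dip_tube [(array([197., 212.]), 0.77)]
mill [(array([165., 225.]), 0.9), (array([303., 293.]), 0.39)]
rest [(array([320., 228.]), 0.75)]
tray [(array([409., 238.]), 0.79)]
scene [ 0.8805 -0.4148  0.927 ] [ 0.4027 -0.4355  0.8051] dict_keys(['intrinsics', 'origin', 'orientation']) None
dipstick [(array([343., 288.]), 0.92), (array([121., 268.]), 0.9), (array([168., 413.]), 0.66), (array([295., 231.]), 0.21)]
dipstick_tip [(array([377., 257.]), 0.87), (array([166., 251.]), 0.79)]
dipstick_grip [(array([328., 306.]), 0.96), (array([191., 420.]), 0.86), (array([ 96., 280.]), 0.63), (array([423., 165.]), 0.31)]
thick_dipstick [(array([319., 273.]), 0.69)]
dip_tube [(array([424., 168.]), 0.62)]
mill [(array([438., 185.]), 0.61)]
rest [(array([337., 279.]), 0.78)]
tray [(array([252., 352.]), 0.88)]
{'t': 0.9, 'qpos': array([-1.3814,  0.3129,  1.4977, -0.    ,  1.331 , -0.2234]), 'joint_velocities': array([ 0.0004, -0.0003, -0.0009, -0.0012,  0.    ,  0.    ]), 'joint_torque': array([ -0.001 , -41.2162, -25.9896,  -0.0003,   0.0007,   0.    ]), 'tool_pos': array([ 0.2106, -0.4809,  0.2041]), 'tool_rot': array([-0.    ,  0.9788,  0.2049, -0.    ]), 'contact_force': array([-0.2568, -0.9845, -0.115 ]), 'ft_torque': array([-0.0134, -0.011 ,  0.0056]), 'gripper_force': 0.0, 'grip_width': 0.99771911200283}
```

View pics/top0.png

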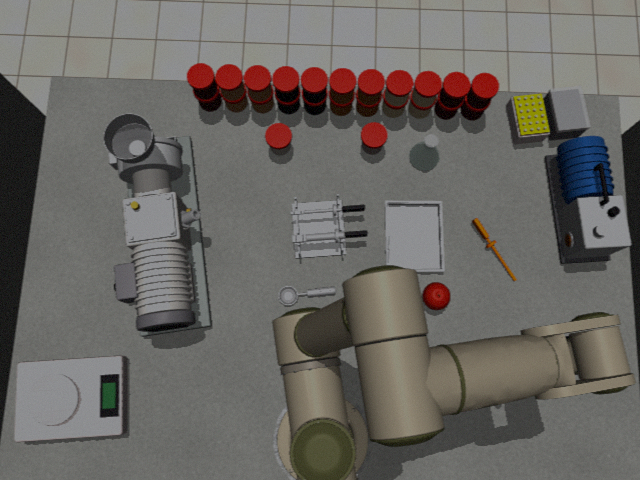

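View pics/scene0.png

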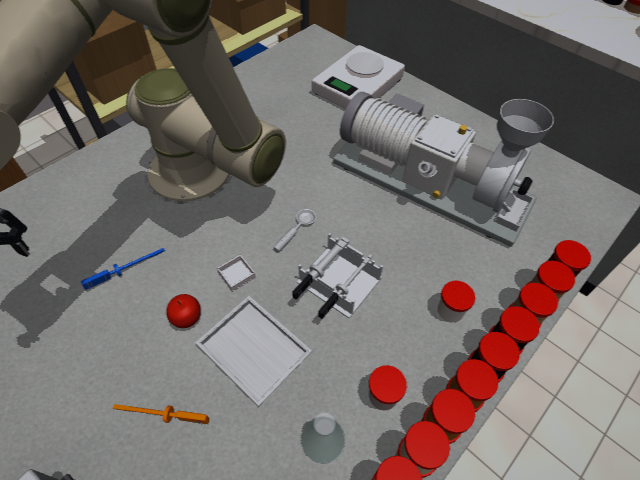

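Run:
```python
from h import *
np.set_printoptions(precision=4,suppress=True)
for n,b in(("top",(185,270,280,380)),("scene",(230,325,280,390))):
    p,d=read_camera(n); cm=cam(n)
    c=p[b[0]:b[1],b[2]:b[3]]; cv2.imwrite(f"pics/c_{n}.png",cv2.resize(c,None,fx=5,fy=5,interpolation=cv2.INTER_CUBIC)[:,:,::-1])
    f=lambda t,k,z:print(n,t,at_z(cm,[tip_of(t,n)[k]["pixel"]],z))
    k=1 if n=="top" else 0
    f("dipstick_tip",k,.054);f("dipstick_grip",k,.054);f("dipstick",0,.054);f("thick_dipstick",0,.054);f("dip_tube",0,.150);f("rest",0,0);f("tray",0,0);f("mill",0,0)
    for t in("dipstick","rest","mill","dip_tube","tray"):
        for r in outline_of(t,n)[:2]:
            ys,xs=np.nonzero(r["region"]); pts=at_depth(cm,np.c_[xs,ys],d[ys,xs]); 
            z=pts[:,2]; h=np.median(z); q=pts[np.abs(z-np.percentile(z,90))<.012]
            rc=cv2.minAreaRect((pts[:,:2]*1000).astype(np.float32)); print(t,round(r["score"],2),r["extent"],"median",np.median(pts,0),"rect",np.round(rc[0]),np.round(rc[1]),round(rc[2],1))
```

```text
top dipstick_tip [[0.5667 0.0956 0.054 ]]
top dipstick_grip [[ 0.5448 -0.3919  0.054 ]]
top dipstick [[ 0.5715 -0.0083  0.054 ]]
top thick_dipstick [[ 0.5121 -0.0174  0.054 ]]
top dip_tube [[0.528  0.3251 0.15  ]]
top rest [[0.5399 0.0312 0.    ]]
top tray [[ 0.5279 -0.2179  0.    ]]
top mill [[0.5266 0.4384 0.    ]]
dipstick 0.81 [290.5, 205.7, 366.3, 216.5] median [ 0.5758 -0.0172  0.0579] rect [578.   5.] [ 37. 191.] 11.0
dipstick 0.63 [474.0, 219.9, 515.5, 283.1] median [ 0.5137 -0.4215  0.0193] rect [ 367. -201.] [184. 568.] 28.2
rest 0.74 [292.7, 199.8, 346.1, 257.4] median [0.5403 0.0271 0.0062] rect [384.   7.] [462. 135.] 7.0
rest 0.3 [103.2, 113.2, 210.3, 337.6] median [0.4844 0.4036 0.1665] rect [441. 395.] [897. 364.] 31.3
mill 0.62 [104.0, 115.3, 211.9, 338.5] median [0.4843 0.4032 0.1664] rect [441. 395.] [897. 364.] 31.3
dip_tube 0.67 [290.7, 203.0, 366.8, 214.2] median [ 0.5761 -0.0148  0.0578] rect [579.   1.] [ 38. 198.] 8.2
dip_tube 0.59 [184.8, 208.9, 199.0, 229.2] median [0.5196 0.3422 0.1415] rect [527. 341.] [41. 50.] 21.9
tray 0.55 [382.1, 198.1, 446.0, 273.3]
[... 564 characters left out ...]
.5183 -0.4178  0.0206] rect [ 643. -410.] [467.  86.] 9.2
dipstick 0.65 [317.3, 256.3, 368.6, 318.0] median [ 0.5778 -0.0152  0.0575] rect [ 687. -179.] [ 84. 605.] 31.4
rest 0.92 [295.2, 234.3, 381.0, 320.0] median [0.5451 0.0409 0.0068] rect [ 641. -166.] [184. 665.] 28.4
rest 0.43 [368.7, 362.8, 407.3, 412.1] median [ 0.7821 -0.116   0.0736] rect [ 833. -242.] [ 68. 356.] 21.8
mill 0.9 [334.4, 91.4, 554.4, 247.1] median [0.5567 0.3906 0.1424] rect [617. 296.] [ 566. 1460.] 36.1
dip_tube 0.68 [418.4, 161.2, 435.4, 176.3] median [0.5288 0.3463 0.1314] rect [699. -23.] [ 45. 865.] 24.9
tray 0.98 [194.1, 296.0, 311.3, 405.1] median [ 0.5242 -0.2256  0.0016] rect [ 659. -258.] [197. 506.] 76.0
```

View pics/c_scene.png

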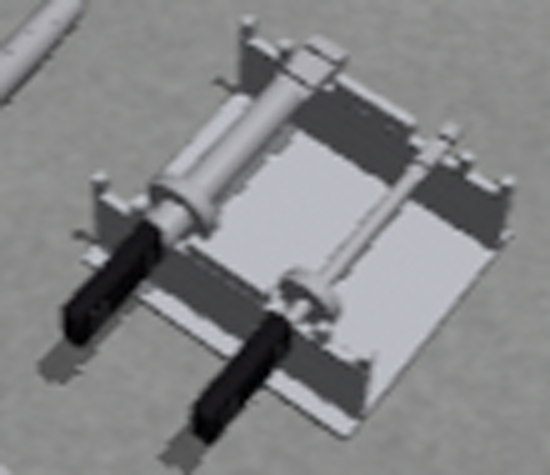

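Candidates: slim one at scene (343,288), thick one at (319,273), blue look-alike at (121,268), orange one at (168,413). The crop shows the right-hand one on the rest, scene (343,288), has the thin shank and small collar, so it is the slim dipstick (at world x≈0.577). I move above its grip and look from close by.

Call:
arm_command --pt "-1 0.024 0.027 0 4.4" --pt "-1 0.024 0.027 0 4.4" --pt "-1 0.024 0.027 0 4.4" --pt "-1 0.024 0.027 0 4.4" --pt "-1 0.024 0.027 0 4.4" --pt "-1 0.024 0.027 0 4.4" --pt "-1 0.024 0.027 0 4.4" --pt "-1 0.024 0.027 0 4.4" --pt "-1 0.024 0.027 0 4.4" --pt "-1 0.024 0.027 0 4.4" --pt "-1 0.024 0.027 0 4.4" --pt "-1 0.024 0.027 0 4.4" --pt "-1 0.024 0.027 0 4.4" --pt "-1 0.024 0.027 0 4.4" --pt "-1 0.031 0.04 0 4.8" --pt "-1 0 0 0 0" --pt "-1 0 0 0 0" --grip_force 20

```text
t: 3.72
tool_pos: [0.5726, -0.0685, 0.2036]
tool_rot: [-0.0, 0.706, 0.708, -0.0]
contact_force: [-0.1, -0.5, -0.7]
grip_width: 1.005
gripper_force: 0.0
```

Run:
```python
from h import *
np.set_printoptions(precision=4,suppress=True)
s=observe(); print(s["t"],s["tool_pos"],s["tool_rot"],s["qpos"])
cm=cam("wrist"); p,d=read_camera("wrist"); cv2.imwrite("pics/w1.png",p[:,:,::-1]); print(cm[3]["mount"])
for t in("dipstick_grip","dipstick","dipstick_tip","rest"):
    print(t,[(np.round(r["pixel"]),round(r["score"],2),at_z(cm,[r["pixel"]],.054 if t!="rest" else 0)[0]) for r in tip_of(t,"wrist")[:3]])
ys,xs=np.nonzero(d>0); P=at_depth(cm,np.c_[xs,ys],d[ys,xs])
m=(P[:,2]>.048)&(P[:,2]<.075)&(abs(P[:,0]-.577)<.04)
print("n",m.sum())
Q=P[m]
for y in np.arange(-.12,.13,.01):
    q=Q[abs(Q[:,1]-y)<.004]
    if len(q)>10: print(round(y,2),len(q),q[:,0].min(),np.median(q[:,0]),q[:,0].max(),q[:,2].max())
```

```text
3.7167 [ 0.5726 -0.0685  0.2036] [-0.0003  0.7058  0.7084 -0.0002] [-0.322   0.4285  1.335  -0.0001  1.3787 -0.3257]
[[ 0.0005  0.9594  0.282   0.0723]
 [ 1.     -0.0002 -0.0009 -0.0002]
 [-0.0008  0.282  -0.9594 -0.1696]
 [ 0.      0.      0.      1.    ]]
dipstick_grip [(array([340., 204.]), 0.84, array([ 0.5821, -0.0587,  0.054 ]))]
dipstick [(array([337., 138.]), 0.93, array([ 0.5789, -0.0054,  0.054 ]))]
dipstick_tip []
rest [(array([290.,  95.]), 0.87, array([0.5368, 0.0303, 0.    ]))]
n 4521
-0.09 21 0.5795211106933861 0.5844991941130961 0.5903542869212437 0.06705056527028042
-0.08 141 0.577805178613563 0.5843690264676411 0.5902688195354721 0.0688535723059075
-0.07 146 0.5768758474358837 0.5833276906495786 0.5894786065241252 0.067993666712585
-0.06 144 0.5759911951169805 0.5823656906815234 0.5882590430127721 0.0684344957056518
-0.05 150 0.5751100900654744 0.5807142757999775 0.58725117973619 0.06913693279266603
-0.04 153 0.5734651149849751 0.5798005206087666 0.5862651743965643 0.0687631954152289
-0.03 193 0.5370047558011668 0.5773598929768082 0.5845064480175631 0.06841086505845
[... 337 characters left out ...]
0968419437754
0.02 113 0.5693139698155661 0.5731972800997581 0.5771208578937728 0.05950113052193179
0.03 118 0.56776783726724 0.5723713887534843 0.5762651008410495 0.059072675515843664
0.04 123 0.5670125657499242 0.5708384601209032 0.5746328915513562 0.060095168203627036
0.05 121 0.5654876509596144 0.5700527994700912 0.5738276687104934 0.05913198478408688
0.06 129 0.5647451797166332 0.5685633460747477 0.5730176556146569 0.059723990250208914
0.07 125 0.5633198797661542 0.5677736082636569 0.5714866190874219 0.05857929168018561
0.08 230 0.5370154052242749 0.5633854205766384 0.57071684280874 0.06361986912967554
0.09 595 0.5373413418746579 0.5735979533050906 0.6054060311775837 0.06386564077542967
```

View pics/w1.png

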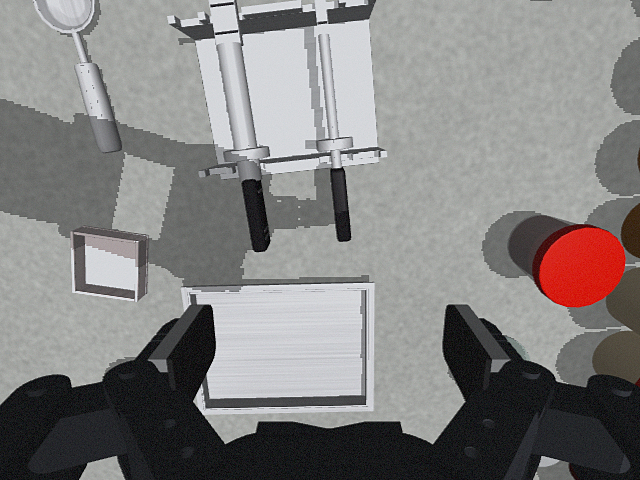

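The wrist picture shows the slim dipstick's grip at (340,204), collar at (335,147), and the thick one's grip at (256,213). The stick heads about 96.4°, so I turn 6.2° and descend with the fingers half open.

Call:
arm_command --pt "0 0.005 0.005 -0.01 3.1" --pt "0 0.0045 0.0045 -0.01 3.1" --pt "0 0 0 -0.018 0" --pt "0 0 0 -0.02 0" --pt "0 0 0 -0.02 0" --pt "0 0 0 -0.02 0" --pt "0 0 0 -0.02 0" --pt "0 0 0 -0.02 0" --pt "0 0 0 -0.015 0" --pt "0 0 0 -0.01 0" --pt "0 0 0 -0.005 0" --pt "0 0 0 0 0" --pt "1 0 0 0 0" --pt "1 0 0 0 0" --pt "1 0 0 0 0" --pt "1 0 0 0 0" --pt "1 0 0 0 0" --pt "1 0 0 0 0" --grip_force 30

```text
t: 5.47
tool_pos: [0.582, -0.0607, 0.0366]
tool_rot: [0.001, 0.667, 0.745, 0.0]
contact_force: [0.8, -1.3, 2.8]
grip_width: 0.119
gripper_force: 30.0
```

Run:
```python
from h import *
np.set_printoptions(precision=4,suppress=True)
s=observe(); print(s["t"],s["tool_pos"],s["tool_rot"],s["grip_width"],s["gripper_force"])
# tube: points around the mouth from both fixed cameras
for n in("top","scene"):
    cm=cam(n); p,d=read_camera(n); 
    for r in outline_of("dip_tube",n)[:3]:
        ys,xs=np.nonzero(r["region"]); P=at_depth(cm,np.c_[xs,ys],d[ys,xs]); print(n,round(r["score"],2),r["extent"],np.median(P,0))
    r=tip_of("dip_tube",n); print([(np.round(x["pixel"],1),round(x["score"],2),at_z(cm,[x["pixel"]],.15)[0]) for x in r])
    print("mill",[(at_z(cm,[x["pixel"]],0)[0],round(x["score"],2)) for x in tip_of("mill",n)])
    ys,xs=np.nonzero(d>0); P=at_depth(cm,np.c_[xs,ys],d[ys,xs]); np.save(f"P_{n}.npy",P)
    # case front face and top
    m=(P[:,2]>.17)&(P[:,2]<.182)&(P[:,0]>.4)&(P[:,0]<.65)&(P[:,1]>.3)&(P[:,1]<.55)
    h=cv2.minAreaRect((P[m][:,:2]*1000).astype(np.float32)); print("case top",m.sum(),h)
    # base plate: z 0.02..0.035
    m=(abs(P[:,2]-.03)<.006)&(P[:,0]>.2)&(P[:,0]<.85)&(P[:,1]>.28)&(P[:,1]<.55)
    h=cv2.minAreaRect((P[m][:,:2]*1000).astype(np.float32)); print("plate",m.sum(),h)
    e=[ (x,P[m&(abs(P[:,0]-x)<.01)][:,1].min()) for x in np.arange(.3,.8,.04) if (m&(abs(P[:,0]-x)<.01)).sum()>3]; print(np.round(e,3).tolist())
    m=(P[:,2]>.11)&(P[:,2]<.17)&(abs(P[:,0]-.525)<.03)&(P[:,1]>.29)&(P[:,1]<.375)
    print("tube pts",m.sum(),P[m].min(0),np.median(P[m],0),P[m].max(0))
```

```text
5.4667 [ 0.582  -0.0607  0.0366] [0.0006 0.6675 0.7446 0.0002] 0.1191181400845796 30.00227004289627
top 0.78 [180.6, 209.5, 200.4, 228.7] [0.5187 0.3422 0.1401]
[(array([196.2, 212.2]), 0.83, array([0.5311, 0.3231, 0.15  ])), (array([379.4, 295. ]), 0.2, array([ 0.3446, -0.1244,  0.15  ]))]
mill [(array([0.538 , 0.4335, 0.    ]), 0.79)]
case top 2764 ((527.8759765625, 429.6776428222656), (267.21685791015625, 128.9087371826172), 9.732794761657715)
plate 2119 ((507.0223388671875, 424.7709045410156), (520.0064086914062, 180.5003662109375), 10.421883583068848)
[[0.3, 0.298], [0.34, 0.32], [0.38, 0.333], [0.42, 0.33], [0.46, 0.324], [0.5, 0.332], [0.54, 0.338], [0.58, 0.347], [0.62, 0.354], [0.66, 0.364], [0.7, 0.369], [0.74, 0.377], [0.78, 0.384]]
tube pts 411 [0.4953 0.3145 0.1116] [0.5216 0.354  0.1455] [0.5547 0.3748 0.1696]
scene 0.54 [417.9, 161.6, 435.0, 178.9] [0.5274 0.3481 0.1282]
[(array([426.3, 167.9]), 0.78, array([0.5333, 0.3279, 0.15  ]))]
mill [(array([0.5259, 0.4344, 0.    ]), 0.63)]
case top 1795 ((519.1898193359375, 427.0101623535156), (247.37918090820312, 122.06363677978516), 10.070807456970215)
plate 3904 ((509.7091979980469, 418.92816162109375), (521.5098876953125, 180.1380157470703), 12.44117546081543)
[[0.3, 0.313], [0.34, 0.304], [0.38, 0.31], [0.42, 0.316], [0.46, 0.322], [0.5, 0.333], [0.54, 0.34], [0.58, 0.349], [0.62, 0.354], [0.66, 0.362], [0.7, 0.37], [0.74, 0.377], [0.78, 0.386]]
tube pts 591 [0.495  0.3157 0.1102] [0.5285 0.364  0.1453] [0.5549 0.375  0.1699]
```

Call:
arm_command --pt "1 0 0 0.008 0" --pt "1 0 0 0.012 0" --pt "1 0 0 0.016 0" --pt "1 0 0 0.02 0" --pt "1 0 0 0.025 0" --pt "1 0 0 0.025 0" --pt "1 0 0.01 0.025 0" --pt "1 -0.001 0.02 0.02 0.4" --pt "1 -0.002 0.025 0.012 1" --pt "1 -0.003 0.025 0 1" --pt "1 -0.003 0.025 0 1" --pt "1 -0.003 0.025 0 0.7" --pt "1 -0.001 0.025 -0.02 0" --pt "1 0 0.02 -0.02 0" --pt "1 0 0.012 -0.018 0" --pt "1 0 0 0 0" --pt "1 0 0 0 0" --pt "1 0 0 0 0"

```text
t: 7.37
tool_pos: [0.5692, 0.1259, 0.1427]
tool_rot: [0.001, 0.641, 0.768, 0.001]
contact_force: [0.1, -0.5, -0.0]
grip_width: 0.118
gripper_force: 29.6
```

```bash
cat > look.py <<'E'
from h import *
import sys
np.set_printoptions(precision=4,suppress=True)
s=observe(); tp=np.array(s["tool_pos"]); print(s["t"],tp,s["tool_rot"],s["contact_force"],s["grip_width"])
Rt=q2R(s["tool_rot"]); print("heading",np.degrees(np.arctan2(Rt[1,0],Rt[0,0])))
cm=cam("wrist"); p,d=read_camera("wrist"); cv2.imwrite(f"pics/{sys.argv[1]}.png",p[:,:,::-1])
ys,xs=np.nonzero(d>0); P=at_depth(cm,np.c_[xs,ys],d[ys,xs]); np.save("P_w.npy",P)
# points near the stick plane, tool-heading coordinates (a ahead of TCP, b left, z)
h=Rt[:,0].copy(); h[2]=0; h/=np.linalg.norm(h); l=np.array([-h[1],h[0],0])
a=(P-tp)@h; b=(P-tp)@l
for c in np.arange(.03,.21,.01):
    m=(abs(a-c)<.004)&(abs(b)<.012)&(P[:,2]>float(sys.argv[2]))
    if m.sum()>5: print(round(c,3),m.sum(),"b",np.round([b[m].min(),np.median(b[m]),b[m].max()],4),"z",np.round([np.median(P[m,2]),P[m,2].max()],4))
for t in("dipstick_tip","dipstick","dip_tube"):
    print(t,[(np.round(r["pixel"]),round(r["score"],2),d[int(r["pixel"][1]),int(r["pixel"][0])],at_z(cm,[r["pixel"]],.15)[0]) for r in tip_of(t,"wrist")[:3]])
E
python3 look.py w2 .1
```

```text
7.3667 [0.5692 0.1259 0.1427] [0.0007 0.6406 0.7679 0.0005] [ 0.0731 -0.472  -0.0216] 0.11808159522285129
heading 100.33202277893349
0.03 772 b [-0.0059  0.0001  0.0062] z [0.1697 0.1729]
0.04 392 b [-0.0037 -0.0001  0.004 ] z [0.1617 0.1638]
0.05 1194 b [-0.0118  0.0003  0.012 ] z [0.1718 0.1755]
0.06 422 b [-0.0036  0.0001  0.0038] z [0.1616 0.164 ]
0.07 451 b [-0.0039 -0.0001  0.0041] z [0.1613 0.1636]
0.08 514 b [-0.0039 -0.      0.0041] z [0.1612 0.1634]
0.09 521 b [-0.0038  0.0003  0.004 ] z [0.1611 0.1634]
0.1 541 b [-0.0037  0.0003  0.0039] z [0.161  0.1638]
0.11 551 b [-0.0036 -0.      0.0039] z [0.1609 0.163 ]
dipstick_tip []
dipstick [(array([331., 169.]), 0.92, np.float32(0.14869034), array([0.5602, 0.1801, 0.15  ])), (array([327., 296.]), 0.37, np.float32(0.153061), array([0.5688, 0.1235, 0.15  ]))]
dip_tube []
```

View pics/w2.png

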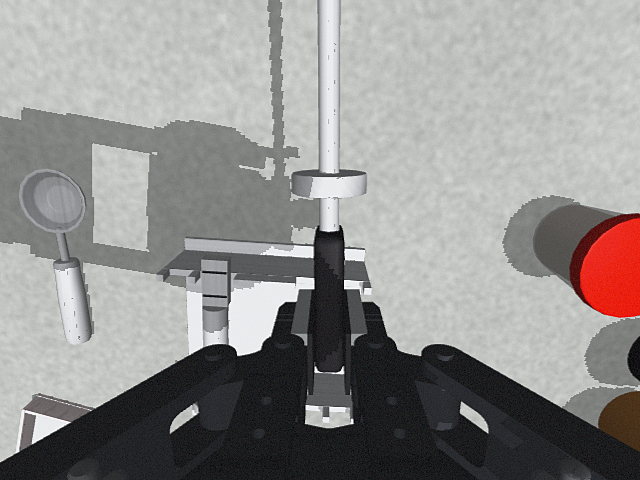

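Run:
```python
from h import *
from scipy.optimize import least_squares
np.set_printoptions(precision=4,suppress=True)
for n in("top","scene"):
    P=np.load(f"P_{n}.npy")
    for yaw in (10.5,):
        y=np.radians(yaw); f=np.array([-np.sin(y),np.cos(y),0]); l=np.array([np.cos(y),np.sin(y),0]); ax=-f*np.cos(np.radians(40))+np.array([0,0,np.sin(np.radians(40))]); u=np.cross(ax,l); 
        if u[2]<0:u=-u
        o=np.array([.532,.326,.15]); Q=P-o; s=Q@ax; a=Q@l; b=Q@u
        m=(abs(a)<.03)&(abs(b)<.03)&(s>-.035)&(s<.012)&((P@f)<(o@f)+.032)
        print(n,m.sum(),"s range",np.percentile(s[m],[50,90,97,100]))
        for lo,hi in((-.035,-.02),(-.02,-.01),(-.01,-.004),(-.004,.004),(.004,.012)):
            k=m&(s>lo)&(s<=hi)
            if k.sum(): print((lo,hi),k.sum(),"a",a[k].min(),a[k].max(),"b",b[k].min(),b[k].max())
        k=m&(s>-.03)&(s<-.003)
        r=least_squares(lambda v:np.hypot(a[k]-v[0],b[k]-v[1])-.014,[0,0],loss="soft_l1",f_scale=.001); print("offset a,b",r.x,"res",np.median(abs(r.fun)))
```

```text
top 185 s range [-0.0068  0.0022  0.0043  0.0067]
(-0.035, -0.02) 45 a -0.019661288798201858 0.006158283245881965 b -0.00413501801174985 0.015080685750711592
(-0.02, -0.01) 34 a -0.01875848307158472 0.0054249101974797745 b -0.01379792594788009 0.015520254306099499
(-0.01, -0.004) 39 a -0.018902016162645075 0.008430972030987199 b -0.013589238287734806 0.01371203768417081
(-0.004, 0.004) 59 a -0.020377499291714063 0.0068695699776515 b -0.01664990537110859 0.014501662209134528
(0.004, 0.012) 8 a -0.016921980650729054 2.6316492576266182e-06 b -0.01011636361236554 0.015063085362126149
offset a,b [-0.0059 -0.001 ] res 0.0015144608349747669
scene 114 s range [-0.0032  0.0016  0.0024  0.0052]
(-0.035, -0.02) 19 a -0.014207367892645819 0.007738071161922251 b -0.008398562184082713 0.0131405640325905
(-0.02, -0.01) 16 a -0.014372515939008932 0.007535919159738858 b -0.007906283084196674 0.013194291266720394
(-0.01, -0.004) 13 a -0.015543119140787574 0.007752216522764238 b -0.013961769799116439 0.010642864452901479
(-0.004, 0.004) 65 a -0.019696835486048 0.006192960605346083 b -0.012622186963575786 0.013170542705255958
(0.004, 0.012) 1 a -0.012419355526099041 -0.012419355526099041 b 0.004803986933603218 0.004803986933603218
offset a,b [-0.006  -0.0005] res 0.0011164390592386456
```

Call:
arm_command --pt "1 -0.003 0.007 -0.003 0.1" --pt "1 -0.003 0.007 -0.003 0.1" --pt "1 -0.003 0.007 -0.003 0" --pt "1 -0.003 0.007 -0.002 0" --pt "1 0 0 0 0" --pt "1 0 0 0 0" --grip_force 25

```text
t: 8.07
tool_pos: [0.5564, 0.1551, 0.13]
tool_rot: [-0.0, 0.639, 0.769, -0.0]
contact_force: [-0.8, -0.3, 0.2]
grip_width: 0.115
gripper_force: 29.6
```

```bash
cat > rel.py <<'E'
from h import *
import sys
from scipy.optimize import least_squares
np.set_printoptions(precision=4,suppress=True)
s=observe(); tp=np.array(s["tool_pos"]); print(s["t"],tp,s["contact_force"],s["ft_torque"],s["grip_width"],s["gripper_force"])
yaw=np.radians(10.5); f=np.array([-np.sin(yaw),np.cos(yaw),0]); l=np.array([np.cos(yaw),np.sin(yaw),0]); ax=-f*np.cos(np.radians(40))+np.array([0,0,np.sin(np.radians(40))]); u=np.cross(ax,l); u*=np.sign(u[2])
o=np.array([.5261,.3249,.15]); g=tp-o; print("TCP rel mouth: h,l,z",g@f,g@l,g[2])
for n in("top","scene"):
    p,d=read_camera(n); cm=cam(n)
    if len(sys.argv)>1 and n=="scene":
        c=cv2.resize(p[110:260,340:500],None,fx=5,fy=5,interpolation=cv2.INTER_CUBIC); cv2.imwrite(f"pics/{sys.argv[1]}.png",c[:600,:800,::-1])
    ys,xs=np.nonzero(d>0); P=at_depth(cm,np.c_[xs,ys],d[ys,xs]); Q=P-o; H=Q@f;L=Q@l;Z=Q[:,2]
    print(n)
    for c in np.arange(-.2,-.005,.01):
        m=(abs(H-c)<.005)&(abs(L)<.018)&(Z>-.06)&(Z<.16)
        zz=np.median(Z[m]) if m.sum() else 0
        if m.sum()>2: print("  h%.3f n%d L %.4f [%.4f %.4f] z med %.4f max %.4f"%(c,m.sum(),np.median(L[m]),L[m].min(),L[m].max(),zz,Z[m].max()))
    r=tip_of("dipstick_tip",n); print([(np.round(x["pixel"]),round(x["score"],2)) for x in r])
E
python3 rel.py s2
```

```text
8.0667 [0.5564 0.1551 0.13  ] [-0.7699 -0.2741  0.1615] [-0.0336  0.0423 -0.0602] 0.11454742209489545 29.63503897190094
TCP rel mouth: h,l,z -0.17246541829306727 -0.0011826243354060126 -0.020012540903613624
top
  h-0.060 n6 L -0.0028 [-0.0052 0.0010] z med -0.0041 max 0.0059
  h-0.050 n14 L -0.0021 [-0.0066 0.0015] z med -0.0036 max -0.0001
  h-0.040 n16 L -0.0028 [-0.0065 0.0018] z med -0.0063 max 0.0012
  h-0.030 n17 L -0.0022 [-0.0065 0.0027] z med -0.0038 max -0.0005
  h-0.020 n17 L -0.0024 [-0.0069 0.0030] z med -0.0060 max 0.0014
  h-0.010 n21 L -0.0009 [-0.0080 0.0104] z med -0.0061 max -0.0001
[(array([514., 280.]), 0.74), (array([406., 367.]), 0.7), (array([202., 214.]), 0.4)]
scene
  h-0.200 n59 L -0.0003 [-0.0119 0.0178] z med 0.0023 max 0.1583
  h-0.190 n280 L 0.0041 [-0.0178 0.0179] z med 0.0858 max 0.1155
  h-0.180 n243 L 0.0001 [-0.0178 0.0180] z med 0.0385 max 0.1157
  h-0.170 n60 L -0.0069 [-0.0120 0.0176] z med 0.0321 max 0.0726
  h-0.160 n12 L -0.0069 [-0.0093 0.0164] z med 0.0337 max 0.0577
  h-0.100 n7 L 0.0013 [-0.0004 0.0023] z med -0.0040 max -0.0006
  h-0.040 n3 L 0.0004 [-0.0008 0.0021] z med -0.0049 max -0.0033
  h-0.030 n12 L -0.0003 [-0.0042 0.0027] z med -0.0051 max -0.0018
  h-0.020 n10 L -0.0008 [-0.0062 0.0018] z med -0.0054 max -0.0032
  h-0.010 n19 L -0.0005 [-0.0091 0.0086] z med -0.0066 max -0.0020
[(array([114., 405.]), 0.96), (array([166., 247.]), 0.69), (array([425., 173.]), 0.49)]
```

View pics/s2.png

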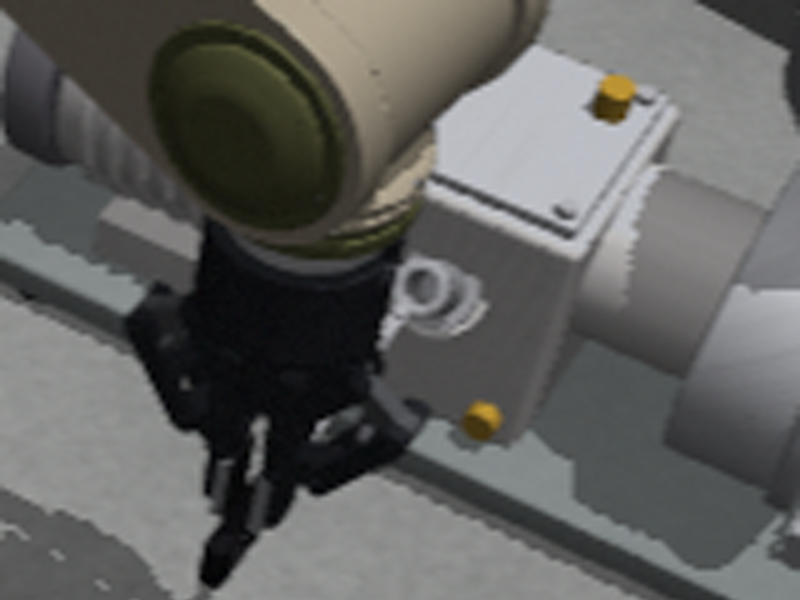

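The crop shows the tip at about (390,330), just below-left of the tube mouth at (425,285). Sideways they agree within 2 mm, so I enter the mouth and start swinging the stick on the tube edge.

Call:
arm_command --pt "1 0 0.001 0.0025 0" --pt "1 -0.001 0.006 0 0" --pt "1 -0.001 0.006 0 0" --pt "1 0 0.004 0 0" --pt "1 0 0 0 0" --grip_force 20

```text
t: 8.68
tool_pos: [0.5545, 0.1726, 0.1326]
tool_rot: [-0.0, 0.639, 0.769, 0.0]
contact_force: [-0.1, 0.7, -0.9]
grip_width: 0.122
gripper_force: 29.7
```

Call:
arm_command --pt "1 -0.0002 0.001 0.0064 0" --pt "1 -0.0002 0.001 0.0064 0" --pt "1 -0.0002 0.0012 0.0064 0" --pt "1 -0.0002 0.0012 0.0064 0" --pt "1 0 0 0 0"

```text
t: 9.1
tool_pos: [0.5544, 0.1761, 0.16]
tool_rot: [0.001, 0.639, 0.769, 0.001]
contact_force: [0.7, -0.8, -2.1]
grip_width: 0.119
gripper_force: 28.0
```

```bash
cat > st.py <<'E'
from h import *
np.set_printoptions(precision=4,suppress=True)
s=observe(); tp=np.array(s["tool_pos"]); print(s["t"],tp,s["contact_force"],s["ft_torque"],s["grip_width"],s["gripper_force"])
yaw=np.radians(10.5); f=np.array([-np.sin(yaw),np.cos(yaw),0]); l=np.array([np.cos(yaw),np.sin(yaw),0]); o=np.array([.5261,.3249,.15]); g=tp+[0,0,.0174]-o
print("grasp rel mouth: h,l,z mm",1e3*(g@f),1e3*(g@l),1e3*g[2])
Rt=q2R(s["tool_rot"]); hd=Rt[:,0]*[1,1,0]; hd/=np.linalg.norm(hd); print("heading",np.degrees(np.arctan2(hd[1],hd[0])))
cm=cam("wrist"); p,d=read_camera("wrist"); ys,xs=np.nonzero(d>0); P=at_depth(cm,np.c_[xs,ys],d[ys,xs])-tp
a=P@hd; b=P@[-hd[1],hd[0],0]; z=P[:,2]
m=(abs(b)<.0025)&(a>.02)&(a<.14)&(z>-.12)&(z<.05); A=a[m];Z=z[m]
# slope by robust line through visible upper surface
best=max(((np.sum(abs(Z-(c-A*np.tan(t)))<.002),np.degrees(t),c) for t in np.radians(np.arange(-20,60,.5)) for c in np.arange(0,.04,.001))); print("pitch down deg, n, c:",best[1],best[0],best[2])
np.save("prof.npy",np.c_[a,b,z])
E
python3 st.py
```

```text
9.1 [0.5544 0.1761 0.16  ] [ 0.7279 -0.7957 -2.0938] [-0.2723  0.0134 -0.0116] 0.11936215613949021 28.040917217731476
grasp rel mouth: h,l,z mm -151.48114755443106 0.7467168793963509 27.388786547892675
heading 100.55906817273102
pitch down deg, n, c: 8.5 2687 0.02
```

The stick swings in the pads as planned (8.5° with about 2 N). I carry on along the arc.

Call:
arm_command --pt "1 -0.0004 0.0022 0.0063 0" --pt "1 -0.0004 0.0022 0.0062 0" --pt "1 -0.0004 0.0023 0.0062 0" --pt "1 -0.0004 0.0023 0.0062 0" --pt "1 -0.0006 0.0034 0.0058 0" --pt "1 -0.0006 0.0034 0.0058 0" --pt "1 -0.0006 0.0034 0.0058 0" --pt "1 -0.0006 0.0034 0.0058 0" --pt "1 0 0 0 0"

```text
t: 9.9
tool_pos: [0.5501, 0.1994, 0.2077]
tool_rot: [0.001, 0.639, 0.769, 0.001]
contact_force: [0.4, 0.2, -0.6]
grip_width: 0.12
gripper_force: 20.1
```

```bash
python3 st.py
```

```text
9.9 [0.5501 0.1994 0.2077] [ 0.3879  0.2345 -0.5516] [-0.0869 -0.0529 -0.0124] 0.12001101985338886 20.11953259119764
grasp rel mouth: h,l,z mm -127.74883019338424 0.6970660034346623 75.10553997671491
heading 100.59726831874809
pitch down deg, n, c: 28.0 2094 0.018000000000000002
```

Call:
arm_command --pt "1 -0.0007 0.0038 0.0048 0" --pt "1 -0.0007 0.0039 0.0046 0" --pt "1 -0.0008 0.004 0.0044 0" --pt "1 -0.0008 0.0042 0.0042 0" --pt "1 -0.0008 0.0043 0.004 0" --pt "1 -0.0008 0.0042 0.003 0" --pt "1 0 0 0 0"

```text
t: 10.53
tool_pos: [0.5452, 0.2239, 0.2321]
tool_rot: [0.0, 0.639, 0.769, 0.001]
contact_force: [0.6, 0.3, -1.7]
grip_width: 0.117
gripper_force: 19.5
```

```bash
python3 st.py
```

```text
10.5333 [0.5452 0.2239 0.2321] [ 0.6051  0.2537 -1.714 ] [-0.0415 -0.0211 -0.0274] 0.11688610066918277 19.456980605609715
grasp rel mouth: h,l,z mm -102.8274440479694 0.3912445927539189 99.46105668059587
heading 100.60216387829853
pitch down deg, n, c: 37.0 1470 0.011
```

Run:
```python
import numpy as np
a,b,z=np.load("prof.npy").T
for c in np.arange(-.03,.15,.006):
    m=(abs(a-c)<.003)&(abs(b)<.0025)&(z>-.13)&(z<.06)
    if m.sum(): print("%.3f n%d z %s"%(c,m.sum(),np.round(np.percentile(z[m],[5,25,50,75,95]),4)))
```

```text
-0.030 n2 z [0.0412 0.0413 0.0414 0.0414 0.0415]
-0.024 n180 z [0.041  0.0419 0.0425 0.043  0.0437]
-0.018 n275 z [0.0363 0.0377 0.039  0.0403 0.0417]
-0.012 n253 z [0.0319 0.0329 0.0343 0.0355 0.0368]
-0.006 n241 z [0.0266 0.028  0.0294 0.0307 0.0321]
-0.000 n217 z [0.0221 0.0235 0.0246 0.0259 0.0272]
0.006 n215 z [0.0174 0.0187 0.0198 0.0211 0.0224]
0.012 n212 z [0.0126 0.0138 0.015  0.0163 0.0176]
0.018 n275 z [-0.0038 -0.0016  0.0092  0.0109  0.0125]
0.024 n148 z [-0.0084 -0.0073 -0.0061 -0.0048 -0.0036]
0.030 n104 z [-0.0094 -0.0084 -0.0068 -0.0051 -0.0034]
0.036 n158 z [-0.0171 -0.0032 -0.0025 -0.0015 -0.0004]
0.042 n184 z [-0.023  -0.0212 -0.0195 -0.0065 -0.0041]
0.048 n131 z [-0.0279 -0.0265 -0.0253 -0.024  -0.0225]
0.054 n130 z [-0.0328 -0.0315 -0.0303 -0.029  -0.0275]
0.060 n120 z [-0.0373 -0.0361 -0.035  -0.0336 -0.0324]
0.066 n121 z [-0.0418 -0.0407 -0.0396 -0.0382 -0.0372]
0.072 n118 z [-0.0467 -0.0454 -0.0444 -0.0432 -0.0415]
0.078 n120 z [-0.052  -0.0506 -0.0492 -0.0479 -0.0465]
0.084 n110 z [-0.0568 -0.055  -0.0539 -0.0531 -0.0515]
0.090 n106 z [-0.0607 -0.0597 -0.0585 -0.0575 -0.0563]
0.096 n81 z [-0.069  -0.0679 -0.0667 -0.0658 -0.0646]
0.102 n80 z [-0.0741 -0.0731 -0.0716 -0.0707 -0.0695]
0.108 n89 z [-0.0777 -0.0767 -0.0755 -0.0746 -0.0734]
0.114 n86 z [-0.0754 -0.0742 -0.0736 -0.0726 -0.0719]
0.120 n78 z [-0.0806 -0.0792 -0.078  -0.0765 -0.0758]
0.126 n73 z [-0.0851 -0.0842 -0.083  -0.0817 -0.0804]
0.132 n73 z [-0.0906 -0.0896 -0.0883 -0.0866 -0.0855]
0.138 n69 z [-0.0959 -0.0946 -0.0931 -0.092  -0.0905]
0.144 n64 z [-0.0982 -0.0971 -0.0963 -0.0949 -0.0915]
```

The profile shows the stick at 38°, slid about 10 mm back in the pads, with its tip some 12 mm inside the bore against the upper wall. I shift it towards the bore axis and start sliding it in.

Call:
arm_command --pt "1 0.0006 -0.003 -0.0038 0" --pt "1 -0.0006 0.003 -0.0026 0" --pt "1 -0.0008 0.0045 -0.0039 0" --pt "1 -0.0008 0.0045 -0.0039 0" --pt "1 -0.0008 0.0045 -0.0039 0" --pt "1 -0.0008 0.0045 -0.0039 0" --pt "1 0 0 0 0" --grip_force 30

```text
t: 11.17
tool_pos: [0.5414, 0.2418, 0.2082]
tool_rot: [-0.001, 0.639, 0.769, -0.001]
contact_force: [-0.3, -0.0, -1.4]
grip_width: 0.106
gripper_force: 29.3
```

```bash
cat >> st.py <<'E'
for c in (-.012,0,.012,.06,.072,.084,.096):
    k=(abs(a-c)<.002)&(abs(b)<.0025)&(z>-.13)&(z<.06)
    if k.sum(): print("%.3f z %.4f"%(c,np.median(z[k])),end="; ")
E
python3 st.py
```

```text
11.1667 [0.5414 0.2418 0.2082] [-0.2903 -0.0439 -1.4206] [-0.0375  0.0496  0.0156] 0.10597765202270573 29.293434536084533
grasp rel mouth: h,l,z mm -84.46233026770618 -0.08468901391529836 75.58794985733435
heading 100.60462525504931
pitch down deg, n, c: 36.0 1291 0.013000000000000001
-0.012 z 0.0339; 0.000 z 0.0249; 0.012 z 0.0160; 0.060 z -0.0307; 0.072 z -0.0393; 0.084 z -0.0482; 0.096 z -0.0498;
```

Call:
arm_command --pt "1 -0.0009 0.005 -0.0026 0" --pt "1 -0.0009 0.005 -0.0026 0" --pt "1 -0.0009 0.005 -0.0034 0" --pt "1 -0.0009 0.0048 -0.0038 0" --pt "1 -0.0009 0.0046 -0.0038 0" --pt "1 -0.0009 0.0046 -0.0038 0" --pt "1 -0.0009 0.0046 -0.0039 0" --pt "1 -0.0009 0.0046 -0.0039 0" --pt "1 0 0 0 0"

```text
t: 11.97
tool_pos: [0.5342, 0.2799, 0.1805]
tool_rot: [-0.001, 0.639, 0.769, -0.001]
contact_force: [-0.7, -0.7, -0.9]
grip_width: 0.106
gripper_force: 29.2
```

```bash
python3 st.py
```

```text
11.9667 [0.5342 0.2799 0.1805] [-0.6663 -0.651  -0.8949] [-0.0213  0.0003 -0.0121] 0.10567320207717835 29.225378036499023
grasp rel mouth: h,l,z mm -45.74321491629778 -0.20948648029531045 47.85293018352163
heading 100.59193879981079
pitch down deg, n, c: 2.0 987 0.0
-0.012 z 0.0340; 0.000 z 0.0248; 0.012 z 0.0154; 0.060 z -0.0240; 0.072 z -0.0340; 0.084 z -0.0443; 0.096 z -0.0045;
```

Call:
arm_command --pt "1 -0.0006 0.003 -0.0026 0" --pt "1 -0.0005 0.003 -0.0026 0" --pt "1 -0.0006 0.003 -0.0026 0" --pt "1 -0.0005 0.003 -0.0026 0" --pt "1 0 0 0 0"

```text
t: 12.43
tool_pos: [0.5322, 0.2916, 0.1704]
tool_rot: [-0.0, 0.639, 0.769, -0.0]
contact_force: [-0.2, 0.8, -0.5]
grip_width: 0.107
gripper_force: 29.2
```

Call:
arm_command --pt "1 -0.0004 0.0023 -0.0019 0" --pt "1 0 0 0 0"

```text
t: 12.6
tool_pos: [0.5321, 0.2937, 0.1689]
tool_rot: [-0.0, 0.639, 0.769, -0.0]
contact_force: [-0.3, -0.3, -1.7]
grip_width: 0.109
gripper_force: 29.2
```

Call:
arm_command --pt "1 -0.0003 0.0015 -0.0013 0" --pt "1 0 0 0 0"

```text
t: 12.77
tool_pos: [0.5321, 0.2949, 0.1681]
tool_rot: [0.0, 0.639, 0.769, 0.0]
contact_force: [-0.1, -0.5, 0.1]
grip_width: 0.108
gripper_force: 29.4
```

```bash
python3 st.py
```

```text
12.7667 [0.5321 0.2949 0.1681] [-0.1309 -0.5059  0.055 ] [-0.1393 -0.0621 -0.0623] 0.1084055308380928 29.44074220955372
grasp rel mouth: h,l,z mm -30.60801102688192 0.43475732487514884 35.48425671389491
heading 100.5517239136929
pitch down deg, n, c: -0.5 1421 0.008
-0.012 z 0.0340; 0.000 z 0.0246; 0.012 z 0.0153; 0.060 z -0.0243; 0.072 z -0.0027; 0.084 z 0.0086; 0.096 z 0.0088;
```

Call:
arm_command --pt "1 -0.0004 0.0023 -0.0019 0" --pt "1 0 0 0 0"

```text
t: 12.98
tool_pos: [0.5329, 0.296, 0.1682]
tool_rot: [0.002, 0.639, 0.769, 0.001]
contact_force: [-0.8, -6.9, 12.1]
grip_width: 0.105
gripper_force: 30.9
```

Call:
arm_command --pt "1 -0.0004 0.0023 -0.0019 0" --pt "1 0 0 0 0"

```text
t: 13.15
tool_pos: [0.5335, 0.2968, 0.1682]
tool_rot: [0.004, 0.639, 0.769, 0.001]
contact_force: [-1.5, -17.5, 22.6]
grip_width: 0.11
gripper_force: 32.2
```

```bash
python3 st.py
```

```text
13.15 [0.5335 0.2968 0.1682] [ -1.5352 -17.496   22.6027] [-3.2363  0.2328 -0.0601] 0.11000852342483584 32.211027822922915
grasp rel mouth: h,l,z mm -29.014777829234813 2.0983839767750827 35.58370766320024
heading 100.49126599520812
pitch down deg, n, c: -0.5 1425 0.008
-0.012 z 0.0348; 0.000 z 0.0249; 0.012 z 0.0150; 0.060 z -0.0259; 0.072 z -0.0005; 0.084 z 0.0086; 0.096 z 0.0085;
```

Run:
```python
from h import *
p,d=read_camera("wrist"); cv2.imwrite("pics/w3.png",cv2.resize(p[0:330,150:500],None,fx=1.7,fy=1.7)[:,:,::-1])
```

```text
(no output)
```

View pics/w3.png

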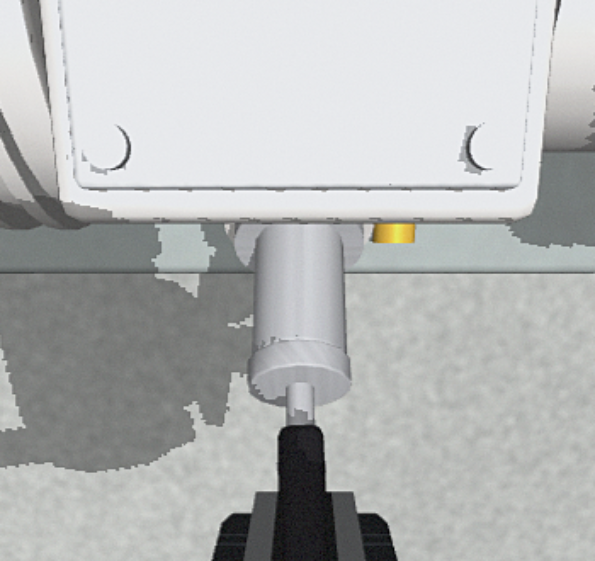

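The picture shows the collar sitting on the tube mouth at (300,360), with 28 N axial push: seated. Now I draw it most of the way out along the bore.

Call:
arm_command --pt "1 0.0005 -0.003 0.0026 0" --pt "1 0.0008 -0.0045 0.0038 0" --pt "1 0.001 -0.0053 0.0045 0" --pt "1 0.001 -0.0053 0.0045 0" --pt "1 0.001 -0.0053 0.0045 0" --pt "1 0.001 -0.0053 0.0045 0" --pt "1 0.001 -0.0053 0.0045 0" --pt "1 0.001 -0.0053 0.0045 0" --pt "1 0.001 -0.0053 0.0045 0" --pt "1 0.001 -0.0053 0.0045 0" --pt "1 0.001 -0.0053 0.0045 0" --pt "1 0.001 -0.0053 0.0045 0" --pt "1 0.001 -0.0053 0.0045 0" --pt "1 0.0005 -0.003 0.0026 0" --pt "1 0 0 0 0"

```text
t: 14.5
tool_pos: [0.5443, 0.2301, 0.2233]
tool_rot: [0.0, 0.639, 0.769, 0.0]
contact_force: [-0.2, 0.0, -0.6]
grip_width: 0.111
gripper_force: 29.3
```

```bash
python3 st.py
```

```text
14.5 [0.5443 0.2301 0.2233] [-0.1533  0.0055 -0.6141] [-0.0698 -0.0326  0.017 ] 0.11140762093772273 29.3223237991333
grasp rel mouth: h,l,z mm -96.52346550914625 0.6443924358412332 90.72341299223302
heading 100.51108096465794
pitch down deg, n, c: 36.0 1530 0.011
-0.012 z 0.0340; 0.000 z 0.0248; 0.012 z 0.0156; 0.060 z -0.0330; 0.072 z -0.0420; 0.084 z -0.0513; 0.096 z -0.0641;
```

Call:
arm_command --pt "1 0.0004 -0.0021 -0.0047 0" --pt "1 0.0004 -0.0021 -0.0046 0" --pt "1 0.0008 -0.0042 -0.0041 0" --pt "1 0.0008 -0.0042 -0.0041 0" --pt "1 0.0008 -0.0042 -0.0042 0" --pt "1 0.0007 -0.0036 -0.0047 0" --pt "1 0.0006 -0.0035 -0.0048 0" --pt "1 0.0007 -0.0035 -0.0048 0" --pt "1 0.0006 -0.0035 -0.0048 0" --pt "1 0 0 0 0" --grip_force 20

```text
t: 15.38
tool_pos: [0.5495, 0.1991, 0.1807]
tool_rot: [-0.0, 0.639, 0.769, -0.001]
contact_force: [-0.6, 0.4, 0.5]
grip_width: 0.103
gripper_force: 32.9
```

```bash
python3 st.py
```

```text
15.3833 [0.5495 0.1991 0.1807] [-0.6449  0.3797  0.5451] [-0.0188  0.0416  0.0022] 0.1028210742511369 32.889169938862324
grasp rel mouth: h,l,z mm -127.99029673973943 0.11295444828102642 48.08261385723084
heading 100.51608639900061
pitch down deg, n, c: 21.0 2230 0.018000000000000002
-0.012 z 0.0317; 0.000 z 0.0272; 0.012 z 0.0228; 0.060 z -0.0050; 0.072 z -0.0095; 0.084 z -0.0142; 0.096 z -0.0186;
```

Call:
arm_command --pt "1 0.0005 -0.0027 -0.0054 0" --pt "1 0.0005 -0.0027 -0.0055 0" --pt "1 0.0005 -0.0026 -0.0055 0" --pt "1 0.0005 -0.0026 -0.0055 0" --pt "1 0.0003 -0.0017 -0.006 0" --pt "1 0.0003 -0.0017 -0.006 0" --pt "1 0.0003 -0.0017 -0.006 0" --pt "1 0.0003 -0.0017 -0.006 0" --pt "1 0 0 0 0"

```text
t: 16.18
tool_pos: [0.5528, 0.1818, 0.1348]
tool_rot: [-0.0, 0.639, 0.769, -0.001]
contact_force: [1.2, -3.6, 2.7]
grip_width: 0.11
gripper_force: 32.9
```

```bash
python3 st.py
```

```text
16.1833 [0.5528 0.1818 0.1348] [ 1.2442 -3.5649  2.7156] [-0.2484 -0.1144 -0.1096] 0.11015484436850456 32.85746209323406
grasp rel mouth: h,l,z mm -145.547551346077 0.13414185595534756 2.1870509013351134
heading 100.53194855891967
pitch down deg, n, c: 1.0 2749 0.018000000000000002
-0.012 z 0.0280; 0.000 z 0.0276; 0.012 z 0.0273; 0.060 z 0.0172; 0.072 z 0.0168; 0.084 z 0.0166; 0.096 z 0.0162;
```

Call:
arm_command --pt "1 0 0 -0.0025 0" --pt "1 0 0 -0.0025 0" --pt "1 0 0 0 0"

```text
t: 16.48
tool_pos: [0.5534, 0.1815, 0.1311]
tool_rot: [0.001, 0.639, 0.769, -0.0]
contact_force: [0.5, -7.3, 3.9]
grip_width: 0.107
gripper_force: 33.2
```

```bash
python3 st.py
```

```text
16.4833 [0.5534 0.1815 0.1311] [ 0.4906 -7.2654  3.9381] [-1.0117 -0.1042 -0.0138] 0.10655848367868373 33.194669019430876
grasp rel mouth: h,l,z mm -145.9774752375111 0.6928288822134852 -1.540366870188603
heading 100.54938139755939
pitch down deg, n, c: -0.5 2800 0.018000000000000002
-0.012 z 0.0277; 0.000 z 0.0278; 0.012 z 0.0277; 0.060 z 0.0185; 0.072 z 0.0187; 0.084 z 0.0187; 0.096 z 0.0187;
```

Level again. Now it comes straight out of the mouth.

Call:
arm_command --pt "1 0 -0.002 0.001 0" --pt "1 0.001 -0.006 0.001 0" --pt "1 0.0018 -0.01 0 0" --pt "1 0.0018 -0.01 0 0" --pt "1 0.0025 -0.014 0 0" --pt "1 0.0018 -0.01 0 0" --pt "1 0 0 0 0" --pt "1 0 0 0 0" --grip_force 35

```text
t: 17.2
tool_pos: [0.5619, 0.1296, 0.1327]
tool_rot: [-0.0, 0.64, 0.769, -0.0]
contact_force: [-1.0, 0.3, -1.4]
grip_width: 0.079
gripper_force: 34.1
```

```bash
python3 st.py
python3 - <<'E'
from h import *
np.set_printoptions(precision=4,suppress=True)
for n in("top","scene"):
    cm=cam(n); read_camera(n)
    for t in("tray","flask","apple"): print(n,t,[(at_z(cm,[x["pixel"]],0)[0],round(x["score"],2)) for x in tip_of(t,n)[:2]])
E
```

```text
17.2 [0.5619 0.1296 0.1327] [-1.0077  0.2667 -1.3769] [-0.05   -0.0242  0.0404] 0.07930557260603753 34.101449847221375
grasp rel mouth: h,l,z mm -198.58923814681322 -0.4091285571476831 0.11503409456309344
heading 100.46165919479341
pitch down deg, n, c: 37.5 1596 0.014
-0.012 z 0.0321; 0.000 z 0.0234; 0.012 z 0.0146; 0.060 z -0.0317; 0.072 z -0.0403; 0.084 z -0.0493; 0.096 z -0.0580; top tray [(array([ 0.5167, -0.224 ,  0.    ]), 0.97)]
top flask [(array([ 0.7481, -0.246 ,  0.    ]), 0.96)]
top apple [(array([ 0.3649, -0.2786,  0.    ]), 0.66)]
scene tray [(array([ 0.5287, -0.2231,  0.    ]), 0.69)]
scene flask [(array([ 0.749 , -0.2493,  0.    ]), 0.66)]
scene apple [(array([ 0.3605, -0.2811,  0.    ]), 0.89)]
```

```bash
python3 - <<'E'
from h import *
p,d=read_camera("wrist"); cv2.imwrite("pics/w4.png",cv2.resize(p[0:480,150:500],None,fx=1.25,fy=1.25)[:,:,::-1])
print(observe()["grip_width"],observe()["gripper_force"])
E
python3 - <<'E'
import numpy as np
a,b,z=np.load("prof.npy").T
for c in np.arange(-.03,.12,.01):
    m=(abs(a-c)<.003)&(abs(b)<.02)&(z>-.13)&(z<.06)
    if m.sum()>5: print("%.3f b %s z %s"%(c,np.round(np.percentile(b[m],[2,50,98]),4),np.round(np.percentile(z[m],[5,50,95]),4)))
E
```

```text
0.0001272994475720581 0.0
-0.030 b [-0.0198  0.0126  0.0199] z [-0.1296 -0.1273 -0.1264]
-0.020 b [-0.0036 -0.0001  0.0038] z [0.0354 0.0378 0.0398]
-0.010 b [-0.0033 -0.0001  0.0034] z [0.0285 0.0311 0.0495]
0.000 b [-0.0033 -0.0001  0.0034] z [0.021  0.0238 0.0479]
0.010 b [-0.0161  0.0003  0.0163] z [0.0147 0.0447 0.0581]
0.020 b [-0.0059 -0.0001  0.0056] z [-0.0084  0.0076  0.0107]
0.030 b [-0.0139 -0.0002  0.0136] z [-0.0159 -0.0109 -0.0082]
0.040 b [-0.0123 -0.0001  0.012 ] z [-0.0185 -0.0056 -0.0023]
0.050 b [-0.0037 -0.0002  0.0039] z [-0.0278 -0.0252 -0.0221]
0.060 b [-0.0038 -0.0002  0.0034] z [-0.0355 -0.032  -0.0295]
0.070 b [-0.0038 -0.0002  0.0035] z [-0.0421 -0.0392 -0.0367]
0.080 b [-0.0039 -0.0002  0.0036] z [-0.05   -0.0469 -0.0443]
0.090 b [-0.004  -0.0002  0.0037] z [-0.0574 -0.0543 -0.0514]
0.100 b [-0.0041 -0.0002  0.0037] z [-0.0664 -0.0642 -0.0585]
0.110 b [-0.0042 -0.0002  0.0032] z [-0.0737 -0.0715 -0.0691]
```

View pics/w4.png

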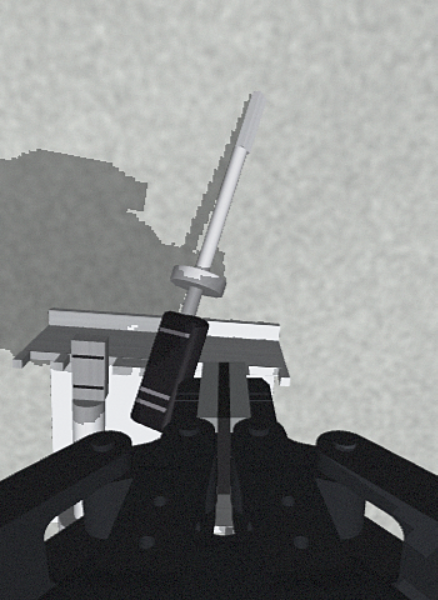

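The picture shows the gripper empty and the stick fallen ahead-left of it: collar at (198,278), grip at (170,370), tip at (255,95). I measure how it lies.

Run:
```python
from h import *
np.set_printoptions(precision=4,suppress=True)
s=observe(); print(s["t"],s["tool_pos"])
cm=cam("wrist"); p,d=read_camera("wrist"); cv2.imwrite("pics/w5.png",cv2.resize(p[0:380,200:420],None,fx=1.55,fy=1.55)[:,:,::-1])
for r in outline_of("dipstick","wrist")[:2]:
    ys,xs=np.nonzero(r["region"]&(d>0)); P=at_depth(cm,np.c_[xs,ys],d[ys,xs]); print(round(r["score"],2),r["extent"],P.min(0),P.max(0))
    c=np.median(P,0); _,_,V=np.linalg.svd(P-P.mean(0),full_matrices=False); v=V[0]*np.sign(V[0][1]); w=np.cross([0,0,1],v); w/=np.linalg.norm(w); print("axis",v,"heading",np.degrees(np.arctan2(v[1],v[0])))
    t=(P-c)@v; q=(P-c)@w
    for k in np.arange(t.min(),t.max(),.01):
        m=abs(t-k)<.003
        if m.sum()>4: print("%.3f n%d xyz %s w[%.4f %.4f] z[%.4f %.4f]"%(k,m.sum(),np.median(P[m],0),q[m].min(),q[m].max(),P[m,2].min(),P[m,2].max()))
print([(x["pixel"],round(x["score"],2)) for t in("dipstick_tip","dipstick_grip","dipstick") for x in tip_of(t,"wrist")])
```

```text
17.7 [0.5618 0.1306 0.133 ]
0.88 [265.9, 72.4, 364.6, 343.4] [ 0.5312  0.0635 -0.0014] [0.5671 0.2394 0.2034]
axis [ 0.1407  0.9007 -0.4109] heading 81.11946923738138
-0.057 n66 xyz [0.5371 0.0668 0.0829] w[-0.0000 0.0112] z[0.0803 0.0848]
-0.047 n210 xyz [0.5387 0.0744 0.0806] w[-0.0018 0.0120] z[0.0770 0.0830]
-0.037 n190 xyz [0.5392 0.0835 0.0764] w[-0.0006 0.0125] z[0.0729 0.2034]
-0.027 n258 xyz [0.543  0.0928 0.0727] w[-0.0089 0.0125] z[0.0691 0.0747]
-0.017 n336 xyz [0.5467 0.1013 0.069 ] w[-0.0122 0.0130] z[0.0658 0.0713]
-0.007 n357 xyz [0.5485 0.1103 0.0651] w[-0.0119 0.0136] z[0.0600 0.0678]
0.003 n196 xyz [0.5499 0.118  0.0609] w[-0.0113 0.0134] z[0.0556 0.0635]
0.013 n100 xyz [0.5507 0.1275 0.0547] w[-0.0022 0.0052] z[0.0517 0.0573]
0.023 n371 xyz [0.5521 0.1402 0.0596] w[-0.0125 0.0160] z[0.0497 0.0635]
0.033 n100 xyz [0.5529 0.1457 0.0469] w[-0.0019 0.0059] z[0.0441 0.0495]
0.043 n102 xyz [0.554  0.1547 0.0426] w[-0.0049 0.0065] z[-0.0014 0.0456]
0.053 n103 xyz [0.5548 0.1638 0.0389] w[-0.0011 0.0068] z[-0.0003 0.0418]
0.063 n96 xyz [0.5558 0.1731 0.035 ] w[-0.0007 0.0072] z[0.0318 0.0374]
0.073 n95 xyz [0.5569 0.1824 0.0309] w[-0.0029 0.0076] z[-0.0012 0.0335]
0.083 n96 xyz [0.5581 0.1914 0.0269] w[-0.0001 0.0079] z[-0.0010 0.0291]
0.093 n92 xyz [0.5592 0.2005 0.0231] w[0.0003 0.0081] z[0.0195 0.0260]
0.103 n61 xyz [0.5617 0.2096 0.02  ] w[-0.0010 0.0075] z[0.0006 0.0217]
0.113 n54 xyz [0.5629 0.2187 0.0161] w[0.0010 0.0060] z[0.0137 0.0182]
0.123 n54 xyz [0.5638 0.2284 0.0119] w[0.0018 0.0066] z[0.0102 0.0144]
0.133 n46 xyz [0.5648 0.2368 0.0083] w[0.0022 0.0066] z[0.0062 0.0098]
[([358.7, 75.6], 0.8), ([292.7, 296.3], 0.92), ([70.2, 438.6], 0.69), ([317.5, 221.4], 0.84), ([76.2, 264.0], 0.37)]
```

View pics/w5.png

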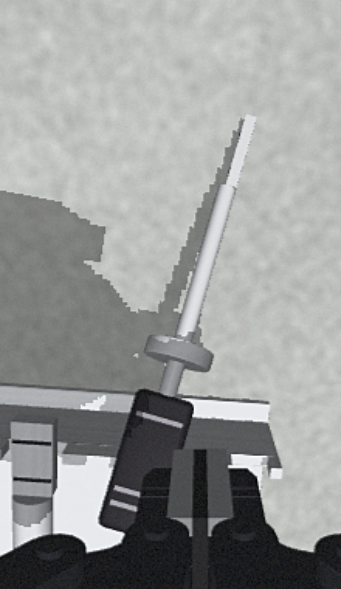

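The stick now leans with its tab on the rest's rail, pitched 23° and rolled 90° so the marked flat faces sideways. I go to one side, to see from there which way the marks face.

Call:
arm_command --pt "0 0.01 0 0.005 -2" --pt "0 0.02 0 0 -3" --pt "0 0.025 0 0 -3" --pt "0 0.025 0 0 -3" --pt "0 0.025 0.005 -0.01 -3" --pt "0 0.022 0.005 -0.015 -3" --pt "0 0 0 -0.01 0" --pt "0 0 0 0 0" --grip_force 30

```text
t: 18.62
tool_pos: [0.6878, 0.1404, 0.0992]
tool_rot: [-0.002, 0.746, 0.666, -0.002]
contact_force: [-1.2, 0.6, -0.5]
grip_width: 0.504
gripper_force: 0.0
```

Run:
```python
from h import *
np.set_printoptions(precision=4,suppress=True)
s=observe(); print(s["t"],s["tool_pos"])
cm=cam("wrist"); p,d=read_camera("wrist"); cv2.imwrite("pics/w6.png",p[:,:,::-1]); np.save("d6.npy",d)
r=outline_of("dipstick","wrist"); print([(x["score"],x["extent"]) for x in r])
ys,xs=np.nonzero(d>0); P=at_depth(cm,np.c_[xs,ys],d[ys,xs])
# stick points above bench in its corridor
m=(P[:,1]>.06)&(P[:,1]<.26)&(P[:,0]>.50)&(P[:,0]<.60)&(P[:,2]>.006)
for y in np.arange(.06,.26,.01):
    k=m&(abs(P[:,1]-y)<.003)
    if k.sum()>3: print("%.2f n%d x[%.4f %.4f] z[%.4f %.4f %.4f]"%(y,k.sum(),*np.percentile(P[k,0],[2,98]),*np.percentile(P[k,2],[2,50,98])))
e=proj(cm,[[.5638,.2284,.01],[.5499,.118,.058]]); print(e)
# crop along the flat end
u,v=e[0].astype(int); c=p[max(0,v-60):v+60,max(0,u-60):u+60]; cv2.imwrite("pics/w6c.png",cv2.resize(c,(600,600),interpolation=cv2.INTER_CUBIC)[:,:,::-1])
# intensity along the flat line
A=np.array([.5605,.2,.018]);B=np.array([.565,.239,.003])
```

```text
18.6167 [0.6878 0.1404 0.0992]
[(0.73, [76.9, 104.3, 137.2, 396.4])]
0.06 n184 x[0.5002 0.5711] z[0.0061 0.0600 0.0673]
0.07 n213 x[0.5003 0.5950] z[0.0063 0.0578 0.0606]
0.08 n300 x[0.5005 0.5414] z[0.0492 0.0610 0.0783]
0.09 n2601 x[0.5033 0.5905] z[0.0065 0.0411 0.0749]
0.10 n663 x[0.5353 0.5933] z[0.0061 0.0688 0.0714]
0.11 n544 x[0.5366 0.5617] z[0.0565 0.0650 0.0673]
0.12 n353 x[0.5382 0.5593] z[0.0535 0.0597 0.0631]
0.13 n196 x[0.5475 0.5658] z[0.0441 0.0532 0.0558]
0.14 n543 x[0.5423 0.5652] z[0.0458 0.0596 0.0629]
0.15 n160 x[0.5501 0.5575] z[0.0398 0.0448 0.0474]
0.16 n157 x[0.5513 0.5587] z[0.0353 0.0404 0.0430]
0.17 n153 x[0.5528 0.5597] z[0.0314 0.0360 0.0387]
0.18 n151 x[0.5536 0.5611] z[0.0277 0.0319 0.0345]
0.19 n146 x[0.5550 0.5622] z[0.0233 0.0277 0.0302]
0.20 n146 x[0.5563 0.5634] z[0.0179 0.0231 0.0258]
0.21 n159 x[0.5577 0.5652] z[0.0110 0.0190 0.0213]
0.22 n155 x[0.5603 0.5660] z[0.0066 0.0147 0.0171]
0.23 n122 x[0.5614 0.5670] z[0.0064 0.0106 0.0131]
0.24 n47 x[0.5623 0.5680] z[0.0062 0.0078 0.0091]
[[121.6711 123.1255]
 [105.8641 315.4981]]
```

View pics/w6c.png

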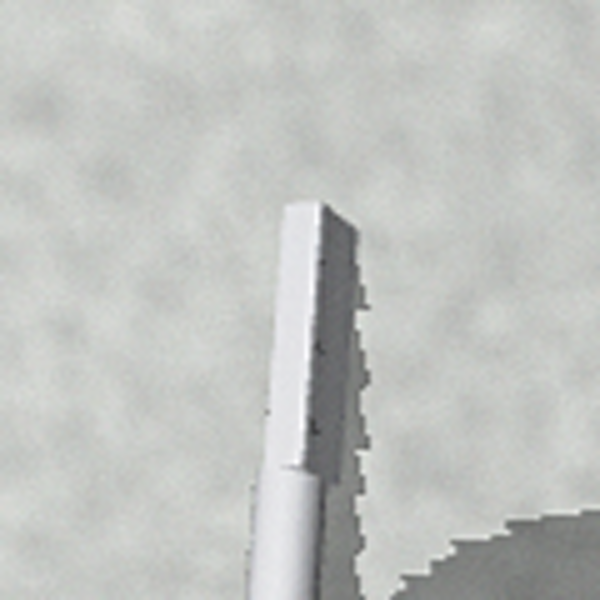

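```bash
cat > face.py <<'E'
from h import *
import sys
np.set_printoptions(precision=0,suppress=True,linewidth=200)
side=float(sys.argv[1])   # +1: +x face, -1: -x face
cm=cam("wrist"); p,d=read_camera("wrist"); g=cv2.cvtColor(p,cv2.COLOR_RGB2GRAY).astype(np.float32)
A=np.array([.5592,.2005,.0231-.0043]);B=np.array([.5648,.2368,.0083-.0043]); e=(B-A)/np.linalg.norm(B-A)
n=np.cross(e,[0,0,1]); n/=np.linalg.norm(n); n*=np.sign(n[0])*side; w=np.cross(n,e); w*=np.sign(w[2])
for q in(-.002,-.001,0,.001,.002,.003):
    pts=np.array([A+e*t+n*.0025+w*q for t in np.arange(0,.04,.001)]); px=proj(cm,pts).astype(np.float32)
    print(q,cv2.remap(g,px[:,0][None],px[:,1][None],cv2.INTER_LINEAR)[0])
print("px",px[0],px[-1])
E
python3 face.py 1
```

```text
-0.002 [ 92.  92.  78.  86.  92.  98. 102.  98. 109. 106. 104. 105. 105. 108. 106. 107. 105. 105. 108. 108. 106. 106. 106. 104. 109. 103. 108. 105. 106. 106. 105. 107. 108. 106. 106. 108. 108. 104. 106.
 104.]
-0.001 [115. 116. 113. 111. 112. 107. 107. 108. 106. 106. 105. 104. 104. 106. 103. 103. 105. 105. 107. 105. 104. 106. 107. 103. 105. 107. 106. 104. 106. 105. 106. 106. 109. 106. 105. 108. 106. 105. 109.
 107.]
0 [144. 144. 139. 139. 141. 139. 140. 139. 107. 102. 106. 102. 102. 101. 100. 104. 105. 103. 104. 103. 101. 106. 104. 104.  99. 102. 107. 105. 105. 105. 104. 107. 105. 105. 105. 107. 104. 103. 105.
 105.]
0.001 [166. 166. 163. 164. 161. 163. 163. 158. 109. 101. 104. 100. 101.  74.  91. 104. 103. 102. 100. 100. 103. 103. 103. 102.  86. 104. 103. 104. 102. 106. 102. 105. 102. 102.  99. 103. 101. 102. 103.
 103.]
0.002 [186. 185. 182. 182. 177. 181. 182. 168. 100. 106. 100.  99.  96.  95.  90. 107. 106. 102.  97.  98.  97. 100. 104.  88.  79. 100. 101.  97. 100.  99.  98. 102. 102. 103.  76. 100. 100.  99. 100.
 104.]
0.003 [201. 202. 199. 200. 199. 194. 198. 190. 130. 126. 130. 132. 135. 130. 116. 129. 114. 123. 120. 114. 117. 114. 117. 111. 111. 112. 113. 112. 107. 103. 101. 103. 105. 104. 102. 108. 104. 100.  95.
  95.]
px [122. 168.] [127. 109.]
```

Call:
arm_command --pt "0 -0.015 0 0.01 0" --pt "0 -0.03 0 0.01 0" --pt "0 -0.035 0 0 0" --pt "0 -0.035 0 0 0" --pt "0 -0.035 0 0 0" --pt "0 -0.035 0 0 0" --pt "0 -0.035 0 -0.01 0" --pt "0 -0.025 0 -0.01 0" --pt "0 0 0 0 0" --pt "0 0 0 0 0"

```text
t: 19.6
tool_pos: [0.4432, 0.1405, 0.1042]
tool_rot: [0.001, 0.746, 0.666, 0.001]
contact_force: [1.4, 0.2, 0.1]
grip_width: 0.5
gripper_force: 0.0
```

```bash
python3 face.py -1; python3 -c "
from h import *
print(observe()['t'],observe()['tool_pos'])"
```

```text
-0.002 [ 89.  88.  82.  83.  85.  85.  79.  82.  91. 175. 204. 204. 200. 201. 186. 188. 197. 192. 190. 155. 119. 121. 121. 122. 124. 128. 118. 119. 119. 112. 106.  92.  54.  57.  93.  98.  93.  74.  78.
  81.]
-0.001 [ 87.  89.  93.  92.  96. 104. 101. 105. 114. 212. 207. 208. 182. 173. 112. 129. 158. 155. 156.  90.  96.  93.  88.  87.  89.  89.  86.  87.  87.  79.  81.  63.  26.  35.  66.  77.  72.  71.  72.
  72.]
0 [115. 118. 120. 121. 124. 124. 128. 126. 139. 139. 141. 126. 126.  64.  52.  96. 109. 108.  94.  78.  77.  75.  72.  73.  75.  69.  72.  75.  70.  69.  73.  52.  26.  28.  53.  69.  68.  70.  67.
  67.]
0.001 [139. 141. 142. 145. 145. 147. 149. 149. 119.  83.  89.  81.  84.  31.  26.  55.  73.  77.  66.  67.  70.  67.  66.  68.  69.  66.  68.  67.  65.  71.  70.  58.  27.  21.  48.  65.  68.  67.  61.
  63.]
0.002 [159. 161. 162. 161. 164. 166. 167. 165.  73.  59.  62.  66.  64.  44.  13.  28.  67.  70.  67.  67.  68.  67.  65.  68.  68.  67.  64.  66.  62.  63.  66.  63.  32.  14.  36.  61.  60.  54.  58.
  56.]
0.003 [173. 176. 175. 178. 180. 180. 181. 176.  51.  65.  64.  67.  66.  54.  17.  25.  56.  69.  62.  64.  61.  62.  62.  58.  59.  58.  59.  55.  55.  52.  52.  50.  17.  33.  66.  78.  78.  99. 100.
  99.]
px [499. 123.] [499.  64.]
19.65 [0.44446944 0.14040407 0.1043963 ]
```

The −x face shows two dark lines at 14 and 33 mm along and the +x face none, so the marked flat faces −x. The −x edge has to roll up. Plan: take the tab across its width, seat the stick in the tube as a fixture, roll it there, regrip and draw it out again.

Call:
arm_command --pt "0 0.025 -0.006 0.005 0" --pt "0 0.03 -0.008 0 0" --pt "0 0.03 -0.008 0 0" --pt "0 0.021 -0.007 0 0" --pt "0 0 0 -0.012 0" --pt "0 0 0 -0.018 0" --pt "0 0 0 -0.018 0" --pt "0 0 0 -0.012 0" --pt "0 0 0 -0.007 0" --pt "0 0 0 0 0" --pt "1 0 0 0 0" --pt "1 0 0 0 0" --pt "1 0 0 0 0" --pt "1 0 0 0 0" --grip_force 40

```text
t: 20.82
tool_pos: [0.5503, 0.1114, 0.0417]
tool_rot: [0.0, 0.746, 0.666, 0.001]
contact_force: [1.3, 1.0, 0.4]
grip_width: 0.001
gripper_force: 0.1
```

Call:
arm_command --pt "1 0 0 0.006 0" --pt "1 0 0 0.01 0" --pt "1 0 0.004 0.015 0" --pt "1 0 0.005 0.02 0" --pt "1 0 0 0 0"

```text
t: 21.23
tool_pos: [0.5518, 0.1211, 0.0965]
tool_rot: [0.002, 0.746, 0.666, 0.003]
contact_force: [0.6, -0.3, -0.7]
grip_width: -0.0
gripper_force: 0.0
```

```bash
python3 st.py
python3 - <<'E'
import numpy as np
a,b,z=np.load("prof.npy").T
print()
for c in np.arange(-.04,.14,.008):
    m=(abs(a-c)<.003)&(abs(b)<.02)&(z>-.12)&(z<.06)
    if m.sum()>5: print("%.3f b %s z %s"%(c,np.round(np.percentile(b[m],[2,50,98]),4),np.round(np.percentile(z[m],[5,50,95]),4)))
E
```

```text
21.2333 [0.5518 0.1211 0.0965] [ 0.5856 -0.29   -0.6585] [-0.0343 -0.0312  0.0257] -0.00011887508953288568 0.0
grasp rel mouth: h,l,z mm -205.05926196091582 -11.868747922216832 -36.11792791103215
heading 83.58760168844672
pitch down deg, n, c: 38.0 226 0.001
-0.012 z -0.0304; 0.000 z -0.0387; 0.012 z 0.0470; 0.060 z -0.0645; 0.072 z -0.0694; 0.084 z -0.0749; 0.096 z -0.0793; 
-0.032 b [-0.0199 -0.0138 -0.0045] z [-0.0893 -0.0553 -0.0463]
-0.024 b [-0.0194 -0.0045  0.0196] z [-0.0973 -0.0915 -0.029 ]
-0.016 b [-0.019   0.0025  0.0187] z [-0.0977 -0.0955 -0.029 ]
-0.008 b [-0.0181  0.0019  0.0185] z [-0.0975 -0.0337 -0.0308]
0.000 b [-0.0194  0.0008  0.0123] z [-0.0969 -0.0384 -0.0345]
0.008 b [-0.0171  0.0007  0.0153] z [-0.0969  0.0431  0.0566]
0.016 b [-0.0184  0.0003  0.0185] z [-0.0976 -0.0417 -0.034 ]
0.024 b [-0.0188  0.0013  0.0187] z [-0.0976 -0.0961 -0.0362]
0.032 b [-0.0188  0.0007  0.0191] z [-0.0977 -0.0963 -0.0516]
0.040 b [-0.0192  0.0007  0.019 ] z [-0.0977 -0.0963 -0.0549]
0.048 b [-0.0191  0.0007  0.0189] z [-0.0978 -0.0964 -0.0585]
0.056 b [-0.0189  0.0007  0.0193] z [-0.0978 -0.0964 -0.0617]
0.064 b [-0.0189  0.0006  0.0192] z [-0.0977 -0.0965 -0.0653]
0.072 b [-0.0193  0.0006  0.019 ] z [-0.0978 -0.0964 -0.0688]
0.080 b [-0.0191  0.      0.0189] z [-0.0978 -0.0965 -0.0719]
0.088 b [-0.0189  0.      0.0193] z [-0.0978 -0.0965 -0.0754]
0.096 b [-0.0193 -0.      0.0192] z [-0.0978 -0.0966 -0.0786]
0.104 b [-0.0193 -0.      0.019 ] z [-0.0978 -0.0965 -0.0824]
0.112 b [-0.0191 -0.0001  0.0188] z [-0.0979 -0.0966 -0.0854]
0.120 b [-0.0189  0.0005  0.0192] z [-0.0977 -0.0966 -0.0893]
0.128 b [-0.0193 -0.0001  0.019 ] z [-0.0979 -0.0967 -0.0954]
0.136 b [-0.0192 -0.0001  0.0189] z [-0.0978 -0.0967 -0.0955]
```

The fingers closed on nothing, so I measure the stick again.

```bash
cat > lie.py <<'E'
from h import *
np.set_printoptions(precision=4,suppress=True)
s=observe(); print(s["t"],s["tool_pos"],s["grip_width"])
cm=cam("wrist"); p,d=read_camera("wrist")
hsv=cv2.cvtColor(p,cv2.COLOR_RGB2HSV)
ys,xs=np.nonzero(d>0); P=at_depth(cm,np.c_[xs,ys],d[ys,xs]); g=p[ys,xs].mean(1)
r=outline_of("dipstick","wrist"); print([(round(x["score"],2),x["extent"]) for x in r[:3]])
reg=r[0]["region"]; R_=reg[ys,xs]; Q=P[R_]; G=g[R_]
k=Q[:,2]>.004; Q=Q[k];G=G[k]
for y in np.arange(.03,.28,.01):
    m=abs(Q[:,1]-y)<.003
    if m.sum()>4: print("%.2f n%d x[%.4f %.4f] mid %.4f z[%.4f %.4f %.4f] grey %.0f"%(y,m.sum(),*np.percentile(Q[m,0],[2,98]),np.percentile(Q[m,0],[2,98]).mean(),*np.percentile(Q[m,2],[2,50,98]),np.median(G[m])))
E
python3 lie.py
```

```text
21.2833 [0.551  0.1207 0.0945] -0.0014608170354659636
[(0.71, [598.7, 122.3, 640.0, 208.4]), (0.67, [299.9, 41.0, 352.8, 298.5])]
0.12 n53 x[0.7474 0.7547] mid 0.7511 z[0.0060 0.0139 0.0253] grey 83
0.13 n221 x[0.7404 0.7448] mid 0.7426 z[0.0051 0.0199 0.0326] grey 81
0.14 n312 x[0.7377 0.7406] mid 0.7392 z[0.0048 0.0215 0.0351] grey 80
0.15 n329 x[0.7379 0.7415] mid 0.7397 z[0.0047 0.0200 0.0333] grey 81
0.16 n258 x[0.7410 0.7463] mid 0.7437 z[0.0046 0.0160 0.0277] grey 83
0.17 n68 x[0.7502 0.7573] mid 0.7537 z[0.0042 0.0081 0.0143] grey 88
```

```bash
sed -i 's/reg=r\[0\]\["region"\]/reg=max((x for x in r),key=lambda x:(x["extent"][0]<500)*x["score"])["region"]/' lie.py; python3 lie.py
```

```text
21.3833 [0.5497 0.1204 0.092 ] 0.003755949282360014
[(0.94, [307.0, 38.6, 356.5, 299.3])]
0.10 n48 x[0.5338 0.5601] mid 0.5470 z[0.0055 0.0677 0.0691] grey 28
0.11 n536 x[0.5357 0.5605] mid 0.5481 z[0.0619 0.0653 0.0673] grey 35
0.12 n375 x[0.5371 0.5590] mid 0.5480 z[0.0553 0.0603 0.0630] grey 34
0.13 n247 x[0.5400 0.5646] mid 0.5523 z[0.0421 0.0529 0.0559] grey 164
0.14 n587 x[0.5379 0.5641] mid 0.5510 z[0.0480 0.0601 0.0631] grey 209
0.15 n161 x[0.5490 0.5567] mid 0.5529 z[0.0417 0.0451 0.0475] grey 212
0.16 n159 x[0.5501 0.5579] mid 0.5540 z[0.0373 0.0407 0.0431] grey 212
0.17 n159 x[0.5512 0.5590] mid 0.5551 z[0.0332 0.0366 0.0390] grey 213
0.18 n141 x[0.5529 0.5602] mid 0.5565 z[0.0294 0.0324 0.0347] grey 216
0.19 n141 x[0.5540 0.5613] mid 0.5577 z[0.0250 0.0279 0.0303] grey 215
0.20 n144 x[0.5551 0.5627] mid 0.5589 z[0.0201 0.0235 0.0260] grey 214
0.21 n110 x[0.5567 0.5642] mid 0.5605 z[0.0167 0.0198 0.0219] grey 223
0.22 n86 x[0.5605 0.5654] mid 0.5630 z[0.0128 0.0157 0.0184] grey 223
0.23 n94 x[0.5614 0.5665] mid 0.5640 z[0.0092 0.0117 0.0135] grey 223
0.24 n53 x[0.5624 0.5673] mid 0.5649 z[0.0063 0.0080 0.0094] grey 222
```

Call:
arm_command --pt "-0.1 -0.001 -0.003 0 0" --pt "-0.1 0 -0.003 0 0" --pt "-0.1 0 0 0 0" --pt "-0.1 0 0 -0.01 0" --pt "-0.1 0 0 -0.018 0" --pt "-0.1 0 0 -0.018 0" --pt "-0.1 0 0 -0.01 0" --pt "-0.1 0 0 0 0" --grip_force 30

```text
t: 22.15
tool_pos: [0.5474, 0.1144, 0.0333]
tool_rot: [-0.002, 0.746, 0.666, -0.002]
contact_force: [-0.4, 0.8, -0.1]
grip_width: 0.551
gripper_force: 0.0
```

Run:
```python
from h import *
np.set_printoptions(precision=4,suppress=True)
s=observe(); tp=np.array(s["tool_pos"]); print(s["t"],tp,s["grip_width"],s["contact_force"])
cm=cam("wrist"); p,d=read_camera("wrist"); ys,xs=np.nonzero(d>0); P=at_depth(cm,np.c_[xs,ys],d[ys,xs]); g=p[ys,xs].mean(1)
for y in(.105,.113,.12,.126,.14,.16):
  for lo,hi in((.03,.05),(.05,.056),(.056,.062),(.062,.07),(.07,.085)):
    m=(abs(P[:,1]-y)<.002)&(P[:,2]>lo)&(P[:,2]<=hi)&(abs(P[:,0]-.55)<.06)
    if m.sum()>3: print(y,(lo,hi),m.sum(),"x",np.percentile(P[m,0],[1,25,50,75,99]),"grey",np.median(g[m]))
```

```text
22.15 [0.5474 0.1144 0.0333] 0.5506732446082029 [-0.3645  0.7603 -0.1007]
0.105 (0.062, 0.07) 772 x [0.5343 0.541  0.5478 0.5544 0.57  ] grey 37.333333333333336
0.105 (0.07, 0.085) 73 x [0.5227 0.5698 0.5699 0.57   0.5702] grey 21.666666666666668
0.113 (0.056, 0.062) 29 x [0.535  0.5361 0.5391 0.5609 0.5614] grey 31.0
0.113 (0.062, 0.07) 771 x [0.5234 0.5415 0.5482 0.5549 0.5709] grey 37.0
0.113 (0.07, 0.085) 155 x [0.5233 0.5236 0.5706 0.5709 0.5711] grey 24.0
0.12 (0.05, 0.056) 18 x [0.5392 0.5455 0.5523 0.553  0.5532] grey 106.66666666666667
0.12 (0.056, 0.062) 432 x [0.5367 0.5429 0.5476 0.5512 0.5583] grey 33.83333333333333
0.12 (0.062, 0.07) 95 x [0.524  0.5244 0.5483 0.5716 0.5817] grey 28.0
0.12 (0.07, 0.085) 272 x [0.524  0.5245 0.5717 0.5811 0.5844] grey 26.0
0.126 (0.05, 0.056) 134 x [0.5461 0.5476 0.5508 0.5526 0.5539] grey 145.66666666666669
0.126 (0.056, 0.062) 67 x [0.5469 0.5486 0.5496 0.5506 0.5527] grey 159.0
0.126 (0.062, 0.07) 30 x [0.5137 0.5248 0.525  0.5251 0.5252] grey 19.666666666666664
0.126 (0.07, 0.085) 358 x [0.5115 0.5132 0.5147 0.5163 0.5253] grey 28.333333333333332
0.14 (0.03, 0.05) 45 x [0.5367 0.5488 0.5522 0.5546 0.5611] grey 119.33333333333333
0.14 (0.05, 0.056) 90 x [0.5375 0.5384 0.5394 0.5634 0.5653] grey 139.5
0.14 (0.056, 0.062) 557 x [0.5397 0.5449 0.5514 0.5576 0.5627] grey 221.66666666666666
0.14 (0.062, 0.07) 102 x [0.5455 0.5486 0.5507 0.5529 0.5562] grey 233.16666666666669
0.16 (0.03, 0.05) 183 x [0.5503 0.5522 0.554  0.5559 0.5577] grey 221.0
```

The fingers stand on both sides of the tab (pads at x 0.524 and 0.571, tab from 0.535 to 0.561). I close in steps and watch.

Call:
arm_command --pt "0.3 0 0 0 0" --pt "0.3 0 0 0 0" --pt "0.3 0 0 0 0" --grip_force 25

```text
t: 22.45
tool_pos: [0.5493, 0.1144, 0.0367]
tool_rot: [0.001, 0.746, 0.666, 0.001]
contact_force: [0.1, 0.3, 0.0]
grip_width: 0.35
gripper_force: 0.0
```

Call:
arm_command --pt "0.5 0 0 0 0" --pt "0.5 0 0 0 0"

```text
t: 22.62
tool_pos: [0.5496, 0.1145, 0.0368]
tool_rot: [0.001, 0.746, 0.666, 0.001]
contact_force: [0.5, 1.0, 4.1]
grip_width: 0.268
gripper_force: 24.4
```

```bash
python3 lie.py | head -9
```

```text
22.6167 [0.5496 0.1145 0.0368] 0.2682650009916722
[(0.8, [294.2, 0.0, 364.0, 425.6])]
0.08 n1099 x[0.5326 0.5573] mid 0.5450 z[0.0753 0.0781 0.0803] grey 60
0.09 n1082 x[0.5337 0.5586] mid 0.5461 z[0.0709 0.0737 0.0760] grey 40
0.10 n996 x[0.5358 0.5590] mid 0.5474 z[0.0674 0.0695 0.0716] grey 38
0.11 n926 x[0.5377 0.5598] mid 0.5488 z[0.0633 0.0653 0.0675] grey 40
0.12 n693 x[0.5386 0.5599] mid 0.5492 z[0.0547 0.0603 0.0629] grey 36
0.13 n379 x[0.5411 0.5649] mid 0.5530 z[0.0409 0.0533 0.0559] grey 193
0.14 n1082 x[0.5385 0.5645] mid 0.5515 z[0.0476 0.0598 0.0629] grey 220
```

Held now at 24 N. The harder squeezes (35–40 N) were what lost it, so from here I stay gentle and cap the claw travel.

Call:
arm_command --pt "0.5 0 0 0.004 0" --pt "0.5 0 0 0.008 0" --pt "0.5 0 0 0.012 0" --pt "0.5 0 0.005 0.016 0" --pt "0.5 0 0.005 0.016 0" --pt "0.5 0 0 0 0"

```text
t: 23.22
tool_pos: [0.5501, 0.1251, 0.095]
tool_rot: [0.001, 0.746, 0.666, 0.002]
contact_force: [0.3, -0.6, 0.2]
grip_width: 0.262
gripper_force: 25.3
```

```bash
cat > pf.py <<'E'
import numpy as np
a,b,z=np.load("prof.npy").T
print()
for c in np.arange(-.05,.12,.01):
    m=(abs(a-c)<.003)&(abs(b)<.017)&(z>-.09)&(z<.06)
    if m.sum()>9: print("%.3f b %s z %s"%(c,np.round(np.percentile(b[m],[2,50,98]),4),np.round(np.percentile(z[m],[5,50,95]),4)))
E
python3 st.py; python3 pf.py
```

```text
23.2167 [0.5501 0.1251 0.095 ] [ 0.2888 -0.5796  0.2255] [ 0.0411 -0.0349 -0.0241] 0.2621726473206016 25.284369807341136
grasp rel mouth: h,l,z mm -200.8523475733104 -12.85498043639484 -37.57407936944579
heading 83.59235702580811
pitch down deg, n, c: 26.0 2278 0.023
-0.012 z 0.0321; 0.000 z 0.0261; 0.012 z 0.0174; 0.060 z -0.0064; 0.072 z -0.0126; 0.084 z -0.0183; 0.096 z -0.0239; 
-0.040 b [-0.0106  0.0061  0.0162] z [-0.0889  0.0442  0.0461]
-0.030 b [-0.0162  0.0002  0.0139] z [-0.0893  0.0403  0.043 ]
-0.020 b [-0.0115  0.0006  0.0123] z [0.0335 0.0357 0.0379]
-0.010 b [-0.0108  0.0006  0.0117] z [0.0288 0.0311 0.0497]
0.000 b [-0.0109  0.0001  0.0117] z [0.0238 0.0264 0.055 ]
0.010 b [-0.0167 -0.0007  0.0166] z [0.0165 0.0442 0.0589]
0.020 b [-0.014   0.0005  0.0151] z [0.0127 0.0182 0.0235]
0.030 b [-0.0084  0.0005  0.0096] z [0.0061 0.0179 0.0221]
0.040 b [-0.0031  0.0009  0.0044] z [0.0002 0.0029 0.0051]
0.050 b [-0.0031  0.0004  0.004 ] z [-0.0044 -0.0019  0.0001]
0.060 b [-0.0032  0.0004  0.004 ] z [-0.0096 -0.0069 -0.0048]
0.070 b [-0.0032  0.0004  0.004 ] z [-0.0148 -0.012  -0.01  ]
0.080 b [-0.0033  0.0004  0.0041] z [-0.0194 -0.0167 -0.0147]
0.090 b [-0.004  -0.0001  0.0041] z [-0.0244 -0.0218 -0.0199]
0.100 b [-0.004  -0.001   0.0018] z [-0.0321 -0.0261 -0.024 ]
0.110 b [-0.0034 -0.0011  0.0013] z [-0.0326 -0.0308 -0.0291]
```

Call:
arm_command --pt "0.5 0 0 0.015 1" --pt "0.5 0 0.003 0.02 2.5" --pt "0.5 0 0.006 0.022 3" --pt "0.5 0.001 0.01 0.02 3" --pt "0.5 0.001 0.014 0.015 3" --pt "0.5 0 0.014 0.009 2.7" --pt "0.5 0 0.0125 0.004 1.7" --pt "0.5 0 0 0 0" --pt "0.5 0 0 0 0"

```text
t: 24.02
tool_pos: [0.5503, 0.1839, 0.1956]
tool_rot: [-0.001, 0.64, 0.768, -0.001]
contact_force: [0.7, -0.1, -2.3]
grip_width: 0.264
gripper_force: 25.2
```

```bash
python3 st.py; python3 pf.py | tail -9
```

```text
24.0167 [0.5503 0.1839 0.1956] [ 0.7225 -0.1483 -2.3001] [-0.0365 -0.0084 -0.018 ] 0.2636728089757849 25.199832043144852
grasp rel mouth: h,l,z mm -143.06767919790337 -1.8539047255115204 62.95713338484135
heading 100.4387555716666
pitch down deg, n, c: 29.999999999999996 2033 0.022
-0.012 z 0.0324; 0.000 z 0.0254; 0.012 z 0.0155; 0.060 z -0.0127; 0.072 z -0.0198; 0.084 z -0.0268; 0.096 z -0.0335; 0.030 b [-0.0074  0.0002  0.0077] z [0.0018 0.0062 0.0194]
0.040 b [-0.0038  0.0001  0.0039] z [-0.0046 -0.0015  0.0006]
0.050 b [-0.0038 -0.0001  0.004 ] z [-0.0105 -0.0075 -0.0049]
0.060 b [-0.0039 -0.0001  0.0036] z [-0.0159 -0.0132 -0.0108]
0.070 b [-0.0039 -0.0001  0.0037] z [-0.0221 -0.0192 -0.0168]
0.080 b [-0.004  -0.0001  0.0038] z [-0.0283 -0.0249 -0.0226]
0.090 b [-0.004  -0.0015  0.0023] z [-0.0338 -0.0302 -0.0282]
0.100 b [-0.0041 -0.0015  0.0009] z [-0.0391 -0.0359 -0.0337]
0.110 b [-0.0041 -0.0016  0.0014] z [-0.045  -0.0422 -0.0402]
```

Call:
arm_command --pt "0.5 0.001 0.002 0.004 0" --pt "0.5 0 0.004 0.003 0" --pt "0.5 -0.001 0.004 0.002 0" --pt "0.5 0 0 0 0"

```text
t: 24.4
tool_pos: [0.5509, 0.1945, 0.2064]
tool_rot: [0.0, 0.64, 0.769, 0.0]
contact_force: [0.2, 0.6, -1.6]
grip_width: 0.264
gripper_force: 25.2
```

```bash
python3 st.py; python3 pf.py | tail -9
```

```text
24.4 [0.5509 0.1945 0.2064] [ 0.1981  0.6492 -1.6071] [-0.0893 -0.0175  0.032 ] 0.26424150362698184 25.24757527280599
grasp rel mouth: h,l,z mm -132.76894498521423 0.6027508002081291 73.79459619457224
heading 100.45673709687495
pitch down deg, n, c: 29.000000000000004 2116 0.023
-0.012 z 0.0323; 0.000 z 0.0256; 0.012 z 0.0159; 0.060 z -0.0104; 0.072 z -0.0172; 0.084 z -0.0238; 0.096 z -0.0302; 0.030 b [-0.0079  0.0003  0.0084] z [0.0036 0.0078 0.0203]
0.040 b [-0.0033  0.0003  0.0039] z [-0.0023  0.0001  0.0024]
0.050 b [-0.0033  0.0003  0.0039] z [-0.0079 -0.0055 -0.0033]
0.060 b [-0.0034  0.0003  0.004 ] z [-0.0135 -0.011  -0.0089]
0.070 b [-0.0034  0.0003  0.0041] z [-0.0195 -0.0166 -0.0146]
0.080 b [-0.0035 -0.0002  0.0036] z [-0.0242 -0.0221 -0.0201]
0.090 b [-0.0041 -0.0011  0.0034] z [-0.0317 -0.0274 -0.0254]
0.100 b [-0.0042 -0.0012  0.0013] z [-0.0374 -0.0324 -0.0303]
0.110 b [-0.0042 -0.0014  0.0013] z [-0.0435 -0.0379 -0.036 ]
```

Call:
arm_command --pt "0.5 -0.0012 0.005 -0.0043 0" --pt "0.5 -0.0012 0.005 -0.0043 0" --pt "0.5 -0.0012 0.005 -0.0043 0" --pt "0.5 0 0 0 0" --pt "0.5 -0.0008 0.0045 0.0036 0" --pt "0.5 -0.0008 0.0045 0.0036 0" --pt "0.5 -0.0008 0.0045 0.0034 0" --pt "0.5 -0.0009 0.0047 0.0026 0" --pt "0.5 -0.0009 0.0047 0.0024 0" --pt "0.5 -0.0009 0.0047 0.0024 0" --pt "0.5 0 0 0 0"

```text
t: 25.37
tool_pos: [0.542, 0.2376, 0.2115]
tool_rot: [0.0, 0.639, 0.769, 0.0]
contact_force: [-0.7, -0.3, -1.4]
grip_width: 0.263
gripper_force: 24.5
```

```bash
python3 st.py; python3 pf.py | tail -12
```

```text
25.3667 [0.542  0.2376 0.2115] [-0.6763 -0.2794 -1.357 ] [-0.0574  0.0098  0.0249] 0.26270338980244246 24.487815094180405
grasp rel mouth: h,l,z mm -88.77236126594418 -0.2763453924003231 78.9155577801372
heading 100.5073068313916
pitch down deg, n, c: 38.5 1451 0.02
-0.012 z 0.0334; 0.000 z 0.0235; 0.012 z 0.0110; 0.060 z -0.0285; 0.072 z -0.0378; 0.084 z -0.0477; 0.096 z -0.0548; 0.000 b [-0.011  -0.0001  0.0112] z [0.019  0.024  0.0527]
0.010 b [-0.0166 -0.0001  0.0166] z [0.0035 0.0415 0.0585]
0.020 b [-0.0133  0.0001  0.0135] z [0.0078 0.0143 0.0172]
0.030 b [-0.0039 -0.0002  0.0036] z [-0.0083 -0.0045 -0.0013]
0.040 b [-0.004  -0.0002  0.0037] z [-0.0164 -0.0128 -0.0095]
0.050 b [-0.0042 -0.0002  0.0038] z [-0.0239 -0.0206 -0.0177]
0.060 b [-0.0043 -0.0007  0.0033] z [-0.0323 -0.0291 -0.026 ]
0.070 b [-0.004  -0.0002  0.0034] z [-0.0399 -0.0369 -0.0341]
0.080 b [-0.0046 -0.0013  0.0038] z [-0.0708 -0.0442 -0.042 ]
0.090 b [-0.0137 -0.001   0.0119] z [-0.0719 -0.0628 -0.0508]
0.100 b [-0.0136 -0.0008  0.012 ] z [-0.064  -0.0547 -0.0519]
0.110 b [-0.014  -0.0008  0.0118] z [-0.0723 -0.0632 -0.0591]
```

Call:
arm_command --pt "0.5 -0.0009 0.0045 -0.0048 0" --pt "0.5 -0.0009 0.0049 -0.0044 0" --pt "0.5 -0.0009 0.0049 -0.0044 0" --pt "0.5 -0.0009 0.0049 -0.0043 0" --pt "0.5 -0.0009 0.0049 -0.0043 0" --pt "0.5 -0.0009 0.0049 -0.0043 0" --pt "0.5 -0.0009 0.0049 -0.0043 0" --pt "0.5 -0.0009 0.0049 -0.0043 0" --pt "0.5 -0.0009 0.0049 -0.0043 0" --pt "0.5 -0.0009 0.0049 -0.0043 0" --pt "0.5 -0.0009 0.0049 -0.0043 0" --pt "0.5 -0.0009 0.0049 -0.0043 0" --pt "0.5 -0.0006 0.0035 -0.003 0" --pt "0.5 0 0 0 0"

```text
t: 26.58
tool_pos: [0.5303, 0.299, 0.1549]
tool_rot: [-0.0, 0.64, 0.769, -0.0]
contact_force: [-0.0, 0.9, -1.9]
grip_width: 0.259
gripper_force: 24.7
```

Call:
arm_command --pt "0.5 -0.0005 0.003 -0.0025 0" --pt "0.5 0 0 0 0"

```text
t: 26.75
tool_pos: [0.5301, 0.3017, 0.1529]
tool_rot: [-0.0, 0.64, 0.769, -0.0]
contact_force: [-0.8, -0.7, -1.5]
grip_width: 0.258
gripper_force: 24.7
```

```bash
python3 st.py; python3 pf.py
```

```text
26.75 [0.5301 0.3017 0.1529] [-0.8457 -0.6538 -1.5102] [ 0.0002  0.0118 -0.0367] 0.2584051144454573 24.73948814207688
grasp rel mouth: h,l,z mm -23.53136696737024 -0.2942992604438675 20.328087027057517
heading 100.45728352207364
pitch down deg, n, c: -3.5 1819 0.018000000000000002
-0.012 z 0.0332; 0.000 z 0.0240; 0.012 z 0.0116; 0.060 z -0.0153; 0.072 z 0.0173; 0.084 z 0.0239; 0.096 z 0.0238; 
-0.030 b [-0.0116  0.0006  0.013 ] z [0.0439 0.0472 0.05  ]
-0.020 b [-0.0115  0.0003  0.0118] z [0.0365 0.0393 0.0422]
-0.010 b [-0.011   0.0003  0.0112] z [0.0289 0.0319 0.0472]
0.000 b [-0.011  -0.0001  0.0112] z [0.0192 0.0242 0.0528]
0.010 b [-0.0167 -0.0001  0.0166] z [0.0034 0.0416 0.0584]
0.020 b [-0.0134 -0.0006  0.0137] z [-0.0082  0.014   0.0178]
0.030 b [-0.0144 -0.0006  0.0122] z [-0.0033  0.0023  0.006 ]
0.040 b [-0.0138 -0.0006  0.0121] z [-0.0103 -0.0006  0.0034]
0.050 b [-0.0145 -0.0006  0.0152] z [-0.0356 -0.0093 -0.005 ]
0.060 b [-0.0162 -0.0001  0.0163] z [-0.0281 -0.0184 -0.0133]
0.070 b [-0.0163 -0.0001  0.0163] z [0.015  0.0165 0.0218]
0.080 b [-0.0162 -0.0001  0.0163] z [0.0228 0.0238 0.0249]
0.090 b [-0.0163 -0.0001  0.0163] z [0.0228 0.0239 0.025 ]
0.100 b [-0.0163 -0.0001  0.0162] z [0.0228 0.0239 0.025 ]
0.110 b [-0.0163 -0.0001  0.0164] z [0.0228 0.0239 0.025 ]
```

Seated to within a millimetre. Now I let go, lift, shift sideways, and press the right finger down on the +x edge of the tab to roll the stick in the tube.

Call:
arm_command --pt "0 0 0 0 0" --pt "0 0 0 0 0" --pt "0 0 0 0 0" --pt "0 0 0 0.012 0" --pt "0 0 0 0.02 0" --pt "0 -0.001 -0.002 0.02 0" --pt "0 -0.003 -0.005 0.01 0" --pt "0 -0.003 -0.005 0 0" --pt "0 -0.003 -0.005 0 0" --pt "0 0 0 0 0"

```text
t: 27.63
tool_pos: [0.5194, 0.2833, 0.2141]
tool_rot: [-0.0, 0.64, 0.768, -0.001]
contact_force: [0.4, 0.1, 0.1]
grip_width: 0.5
gripper_force: 0.0
```

```bash
python3 st.py
python3 - <<'E'
import numpy as np
a,b,z=np.load("prof.npy").T
print()
for c in np.arange(-.03,.07,.006):
    m=(abs(a-c)<.003)&(b>-.035)&(b<.015)&(z>-.07)&(z<-.004)
    if m.sum()>9: print("%.3f b %s z %s"%(c,np.round(np.percentile(b[m],[2,50,98]),4),np.round(np.percentile(z[m],[5,50,95]),4)))
E
```

```text
27.6333 [0.5194 0.2833 0.2141] [0.358  0.063  0.1096] [-0.0008  0.0451  0.0447] 0.5002384131865757 0.0
grasp rel mouth: h,l,z mm -39.636439325569185 -14.197658859226694 81.49879367919888
heading 100.4134756599758
pitch down deg, n, c: 17.5 335 0.0
-0.012 z -0.0194; 0.000 z -0.0296; 0.012 z -0.0398; 0.060 z -0.0756; 0.072 z -0.0913; 0.084 z -0.0455; 0.096 z -0.0372; 
-0.024 b [-0.0256 -0.0136 -0.0017] z [-0.0153 -0.0119 -0.0106]
-0.018 b [-0.0262 -0.0136 -0.0016] z [-0.016  -0.0132 -0.0108]
-0.012 b [-0.0261 -0.0138 -0.0017] z [-0.0208 -0.018  -0.0152]
-0.006 b [-0.026  -0.0136 -0.0016] z [-0.0259 -0.023  -0.02  ]
-0.000 b [-0.0261 -0.0137 -0.0013] z [-0.031  -0.0281 -0.0254]
0.006 b [-0.0261 -0.0138 -0.0018] z [-0.0357 -0.033  -0.0303]
0.012 b [-0.0261 -0.0138 -0.0016] z [-0.0408 -0.0381 -0.0353]
0.018 b [-0.0261 -0.0137 -0.0013] z [-0.0458 -0.043  -0.04  ]
0.024 b [-0.0248 -0.0139 -0.0026] z [-0.0688 -0.0481 -0.0451]
0.030 b [-0.0272 -0.0136 -0.0002] z [-0.0677 -0.0623 -0.0542]
0.036 b [-0.0278 -0.0131  0.0005] z [-0.0614 -0.0577 -0.0542]
0.042 b [-0.0275 -0.0138 -0.0013] z [-0.0617 -0.0543 -0.0516]
0.048 b [-0.0274 -0.0139 -0.0013] z [-0.0646 -0.0567 -0.0544]
0.054 b [-0.0269 -0.014  -0.0019] z [-0.0676 -0.06   -0.0559]
0.060 b [-0.0256 -0.0142 -0.0037] z [-0.0688 -0.0646 -0.0608]
0.066 b [-0.0227 -0.0148 -0.0072] z [-0.0699 -0.0682 -0.0658]
```

Call:
arm_command --pt "0 0.001 0 -0.012 0" --pt "0 0 0 -0.012 0" --pt "0 0 0 -0.005 0" --pt "0 0 0 -0.005 0" --pt "0 0 0 -0.005 0" --pt "0 0 0 -0.005 0" --pt "0 0 0 -0.005 0" --pt "0 0 0 -0.004 0" --pt "0 0 0 0 0"

```text
t: 28.43
tool_pos: [0.5209, 0.2843, 0.1613]
tool_rot: [-0.0, 0.64, 0.769, -0.001]
contact_force: [0.0, 0.4, 0.2]
grip_width: 0.502
gripper_force: 0.0
```

```bash
python3 st.py
cat > roll.py <<'E'
import numpy as np
a,b,z=np.load("prof.npy").T
print()
for c in np.arange(-.024,.05,.008):
    for lo in np.arange(-.034,.022,.004):
        m=(abs(a-c)<.003)&(abs(b-lo)<.002)&(z>-.03)&(z<.05)
        if m.sum()>3: print("%.3f/%.3f:%.4f"%(c,lo,np.median(z[m])),end="  ")
    print()
E
python3 roll.py
```

```text
28.4333 [0.5209 0.2843 0.1613] [0.0433 0.3937 0.2163] [ 0.0232 -0.0043 -0.0551] 0.501660670551032 0.01717007064144127
grasp rel mouth: h,l,z mm -38.93170598546553 -12.47560889675122 28.73516626601852
heading 100.45231692928363
pitch down deg, n, c: -2.0 1147 0.012
-0.012 z 0.0314; 0.000 z 0.0217; 0.012 z 0.0122; 0.060 z -0.0202; 0.072 z -0.0329; 0.084 z 0.0077; 0.096 z 0.0156; 
-0.024/-0.026:0.0390  -0.024/-0.022:0.0398  -0.024/-0.018:0.0400  -0.024/-0.014:0.0401  -0.024/-0.010:0.0401  -0.024/-0.006:0.0400  -0.024/-0.002:0.0399  -0.024/0.002:0.0383  
-0.016/-0.022:0.0357  -0.016/-0.018:0.0356  -0.016/-0.014:0.0357  -0.016/-0.010:0.0358  -0.016/-0.006:0.0357  -0.016/-0.002:0.0353  -0.016/0.002:0.0329  
-0.008/-0.022:0.0349  -0.008/-0.018:0.0292  -0.008/-0.014:0.0294  -0.008/-0.010:0.0292  -0.008/-0.006:0.0290  -0.008/-0.002:0.0289  -0.008/0.002:0.0269  
0.000/-0.022:0.0318  0.000/-0.018:0.0227  0.000/-0.014:0.0226  0.000/-0.010:0.0228  0.000/-0.006:0.0228  0.000/-0.002:0.0223  0.000/0.002:0.0197  
0.008/-0.034:0.0439  0.008/-0.030:0.0432  0.008/-0.026:0.0151  0.008/-0.022:0.0190  0.00
[... 244 characters left out ...]
03  0.016/-0.002:0.0096  0.016/0.002:0.0073  
0.024/-0.022:-0.0149  0.024/-0.018:-0.0150  0.024/-0.014:0.0003  0.024/-0.010:0.0002  0.024/-0.006:-0.0162  0.024/-0.002:-0.0151  
0.032/-0.026:-0.0085  0.032/-0.022:-0.0082  0.032/-0.018:-0.0082  0.032/-0.014:-0.0055  0.032/-0.010:-0.0058  0.032/-0.006:-0.0080  0.032/-0.002:-0.0083  0.032/0.002:-0.0091  
0.040/-0.026:-0.0079  0.040/-0.022:-0.0028  0.040/-0.018:-0.0007  0.040/-0.014:0.0002  0.040/-0.010:0.0003  0.040/-0.006:-0.0008  0.040/-0.002:-0.0037  0.040/0.002:-0.0078  
0.048/-0.026:-0.0095  0.048/-0.022:-0.0054  0.048/-0.018:-0.0033  0.048/-0.014:-0.0025  0.048/-0.010:-0.0028  0.048/-0.006:-0.0042  0.048/-0.002:-0.0080  0.048/0.002:-0.0130
```

The finger only nudged the tab's edge sideways. I go up, shift 5 mm further over it, and press again.

Call:
arm_command --pt "0 0 0 0.02 0" --pt "0 -0.003 0 0.02 0" --pt "0 -0.002 -0.001 0 0" --pt "0 0 0 -0.008 0" --pt "0 0 0 -0.006 0" --pt "0 0 0 -0.006 0" --pt "0 0 0 -0.006 0" --pt "0 0 0 -0.005 0" --pt "0 0 0 0 0"

```text
t: 29.23
tool_pos: [0.5157, 0.2832, 0.1694]
tool_rot: [-0.001, 0.64, 0.769, -0.001]
contact_force: [-0.9, 0.0, -0.9]
grip_width: 0.504
gripper_force: 0.0
```

```bash
python3 st.py; python3 roll.py
```

```text
29.2333 [0.5157 0.2832 0.1694] [-0.9101  0.0003 -0.8953] [-0.008  -0.0154  0.0131] 0.5039378048152086 0.0
grasp rel mouth: h,l,z mm -39.084987615771595 -17.87174106506486 36.78054096609376
heading 100.44845646747552
pitch down deg, n, c: 2.0 1098 0.011
0.072 z -0.0471; 0.084 z -0.0005; 0.096 z 0.0073; 
-0.024/-0.026:0.0325  -0.024/-0.022:0.0329  -0.024/-0.018:0.0330  -0.024/-0.014:0.0331  -0.024/-0.010:0.0331  -0.024/-0.006:0.0322  
-0.016/-0.022:0.0295  -0.016/-0.018:0.0293  -0.016/-0.014:0.0294  -0.016/-0.010:0.0292  -0.016/-0.006:0.0282  
-0.008/-0.022:0.0311  -0.008/-0.018:0.0227  -0.008/-0.014:0.0224  -0.008/-0.010:0.0227  -0.008/-0.006:0.0214  
0.000/-0.030:0.0120  0.000/-0.022:0.0285  0.000/-0.018:0.0160  0.000/-0.014:0.0161  0.000/-0.010:0.0159  0.000/-0.006:0.0148  
0.008/-0.034:0.0441  0.008/-0.030:0.0382  0.008/-0.026:0.0097  0.008/-0.022:0.0121  0.008/-0.018:0.0094  0.008/-0.014:0.0092  0.008/-0.010:0.0093  0.008/-0.006:0.0082  
0.016/-0.030:0.0016  0.016/-0.026:0.0028  0.016/-0.022:0.0030  0.016/-0.018:0.0029  0.016/-0.014:0.0031  0.016/-0.010:0.0029  0.016/-0.006:0.0019  
0.024/-0.030:-0.0034  0.024/-0.026:-0.0038  0.024/-0.022:-0.0063  0.024/-0.018:-0.0064  0.024/-0.014:-0.0080  0.024/-0.010:-0.0040  0.024/-0.006:-0.0036  
0.032/-0.030:-0.0164  0.032/-0.026:-0.0168  0.032/-0.022:-0.0154  0.032/-0.018:-0.0131  0.032/-0.014:-0.0145  0.032/-0.010:-0.0167  0.032/-0.006:-0.0167  0.032/-0.002:-0.0166  
0.040/-0.030:-0.0143  0.040/-0.026:-0.0099  0.040/-0.022:-0.0085  0.040/-0.018:-0.0078  0.040/-0.014:-0.0080  0.040/-0.010:-0.0095  0.040/-0.006:-0.0132  0.040/-0.002:-0.0168  
0.048/-0.034:-0.0255  0.048/-0.030:-0.0158  0.048/-0.026:-0.0124  0.048/-0.022:-0.0112  0.048/-0.018:-0.0104  0.048/-0.014:-0.0109  0.048/-0.010:-0.0131  0.048/-0.006:-0.0184
```

The fingers still do not turn it from above. I try from the side: the left pad against the −x edge, then lift, so that friction rolls that edge up while the tube holds the shank.

Call:
arm_command --pt "0 0 0 0.018 0" --pt "0 0.006 0.001 0.017 0" --pt "0 0.009 0.0017 0 0" --pt "0 0.0086 0.0017 0 0" --pt "0 0 0 -0.016 0" --pt "0 0 0 -0.018 0" --pt "0 0 0 -0.016 0" --pt "0 0.002 0.0004 0 0" --pt "0 0.002 0.0004 0 0" --pt "0 0 0 0 0"

```text
t: 30.12
tool_pos: [0.5447, 0.2888, 0.1575]
tool_rot: [0.001, 0.64, 0.769, 0.001]
contact_force: [-1.4, -0.7, 0.4]
grip_width: 0.497
gripper_force: 0.1
```

```bash
cat > tab.py <<'E'
import numpy as np
a,b,z=np.load("prof.npy").T
# tab cross-section, slid along the 40 deg axis to a=0
z0=z+a*np.tan(np.radians(39.5)); m=(a>-.03)&(a<.02)&(abs(b)<.03)&(z0<.04)&(z0>-.02)
for lo in np.arange(-.03,.03,.003):
    k=m&(abs(b-lo)<.0015)
    if k.sum()>8: print("%.3f n%d %s"%(lo,k.sum(),np.round(np.percentile(z0[k],[10,50,90]),4)))
E
python3 st.py; python3 tab.py
```

```text
30.1167 [0.5447 0.2888 0.1575] [-1.3726 -0.7383  0.4194] [ 0.0551 -0.0223  0.0207] 0.4973705315093913 0.09388640601173392
grasp rel mouth: h,l,z mm -38.87309445788746 11.715158711146268 24.853728120157932
heading 100.44692134593068
pitch down deg, n, c: 0.5 1178 0.02
-0.012 z 0.0366; 0.000 z 0.0264; 0.012 z 0.0165; 0.060 z -0.0140; 0.072 z -0.0240; 0.084 z 0.0115; 0.096 z 0.0193; -0.021 n218 [0.0277 0.0348 0.0392]
-0.006 n44 [0.0217 0.0228 0.0242]
-0.003 n914 [0.0237 0.0254 0.0269]
-0.000 n1009 [0.0252 0.0265 0.0275]
0.003 n1075 [0.0256 0.0268 0.0279]
0.006 n1064 [0.026  0.0272 0.0283]
0.009 n1064 [0.0264 0.0275 0.0286]
0.012 n1067 [0.0267 0.0279 0.0291]
0.015 n1061 [0.027  0.0282 0.0295]
0.018 n1039 [0.0273 0.0285 0.0296]
0.021 n803 [0.0256 0.0277 0.036 ]
```

It works: pad contact, and the tab already tilts 6° the right way. On upward.

Call:
arm_command --pt "0 0.002 0.0004 0 0" --pt "0 0.0005 0 0.003 0" --pt "0 0.0005 0 0.003 0" --pt "0 0.0005 0 0.003 0" --pt "0 0.0005 0 0.003 0"

```text
t: 30.58
tool_pos: [0.548, 0.2891, 0.1689]
tool_rot: [0.0, 0.64, 0.769, 0.0]
contact_force: [-0.9, 0.9, 0.5]
grip_width: 0.499
gripper_force: 0.0
```

```bash
python3 st.py; python3 tab.py
```

```text
30.5833 [0.548  0.2891 0.1689] [-0.8768  0.8932  0.488 ] [-0.0274  0.0075  0.0249] 0.4991279819323621 0.0
grasp rel mouth: h,l,z mm -39.2078198662311 15.009336078668447 36.28175239978454
heading 100.45183880846815
pitch down deg, n, c: -1.5000000000000002 1088 0.005
-0.012 z 0.0232; 0.000 z 0.0131; 0.012 z 0.0036; 0.060 z -0.0296; 0.072 z -0.0448; 0.084 z -0.0001; 0.096 z 0.0078; -0.021 n208 [0.0275 0.0342 0.0389]
-0.000 n463 [0.0107 0.0128 0.0142]
0.003 n952 [0.0131 0.0144 0.0156]
0.006 n898 [0.0138 0.015  0.016 ]
0.009 n922 [0.0142 0.0154 0.0164]
0.012 n910 [0.0147 0.016  0.017 ]
0.015 n911 [0.015  0.0163 0.0173]
0.018 n920 [0.0156 0.0168 0.0179]
0.021 n1112 [0.0162 0.0175 0.0341]
0.024 n383 [0.0152 0.0167 0.018 ]
0.027 n18 [0.0131 0.0142 0.0149]
```

Call:
arm_command --pt "0 -0.008 -0.0015 0 0" --pt "0 0 0 -0.014 0" --pt "0 0 0 -0.012 0" --pt "0 0.004 0.0007 0 0" --pt "0 0.003 0.0006 0 0" --pt "0 0.0007 0 0.0035 0" --pt "0 0.0007 0 0.0035 0" --pt "0 0.0007 0 0.0035 0" --pt "0 0 0 0 0"

```text
t: 31.38
tool_pos: [0.5495, 0.289, 0.1542]
tool_rot: [0.001, 0.64, 0.769, 0.001]
contact_force: [-0.6, -0.4, 1.7]
grip_width: 0.5
gripper_force: 0.4
```

```bash
python3 st.py; python3 tab.py
```

```text
31.3833 [0.5495 0.289  0.1542] [-0.583  -0.4148  1.6724] [-0.0594  0.1973 -0.0534] 0.4996092210194997 0.43008706263208296
grasp rel mouth: h,l,z mm -39.551264240053946 16.45436203501912 21.595577778827064
heading 100.45092206874092
pitch down deg, n, c: -2.0 1168 0.019
-0.012 z 0.0390; 0.000 z 0.0283; 0.012 z 0.0180; 0.060 z -0.1242; 0.072 z -0.0322; 0.084 z 0.0146; 0.096 z 0.0225; -0.021 n215 [0.0277 0.0346 0.0389]
-0.006 n418 [0.0227 0.0244 0.026 ]
-0.003 n981 [0.0243 0.0262 0.028 ]
-0.000 n1061 [0.0266 0.0283 0.0301]
0.003 n1129 [0.0289 0.0306 0.0324]
0.006 n1118 [0.0311 0.0328 0.0346]
0.009 n1145 [0.0333 0.0351 0.0368]
0.012 n1131 [0.0355 0.0371 0.0385]
0.015 n1051 [0.0357 0.0378 0.0391]
0.018 n813 [0.031  0.0353 0.0382]
0.021 n478 [0.0298 0.0326 0.038 ]
```

Roll is now about 30°. I continue.

Call:
arm_command --pt "0 0.0006 0 0.0035 0" --pt "0 0.0006 0 0.0035 0" --pt "0 0.0006 0 0.0035 0" --pt "0 0 0 0 0"

```text
t: 31.77
tool_pos: [0.5512, 0.2889, 0.1642]
tool_rot: [0.0, 0.64, 0.769, 0.001]
contact_force: [-0.9, -1.2, 0.5]
grip_width: 0.499
gripper_force: 0.0
```

```bash
python3 st.py; python3 tab.py
```

```text
31.7667 [0.5512 0.2889 0.1642] [-0.8874 -1.2299  0.4791] [-0.0495  0.0095  0.0017] 0.49891640812711663 0.04263396745955106
grasp rel mouth: h,l,z mm -39.95976588802678 18.16158614235459 31.624177617596366
heading 100.45019037809115
pitch down deg, n, c: -2.0 1080 0.009000000000000001
-0.012 z 0.0246; 0.000 z 0.0150; 0.012 z 0.0052; 0.072 z -0.0425; 0.084 z 0.0043; 0.096 z 0.0125; -0.021 n211 [0.0277 0.0347 0.0388]
-0.003 n140 [0.0114 0.0125 0.0136]
-0.000 n788 [0.0129 0.0145 0.0159]
0.003 n991 [0.0149 0.0162 0.0176]
0.006 n949 [0.0165 0.0179 0.0193]
0.009 n973 [0.0181 0.0195 0.0208]
0.012 n972 [0.0197 0.0211 0.0224]
0.015 n991 [0.0213 0.0227 0.024 ]
0.018 n980 [0.0228 0.0241 0.0254]
0.021 n1006 [0.0211 0.0245 0.0353]
0.024 n263 [0.016  0.0209 0.0239]
0.027 n29 [0.0155 0.0165 0.0175]
```

Call:
arm_command --pt "0 -0.009 -0.0016 0 0" --pt "0 0 0 -0.013 0" --pt "0 0 0 -0.011 0" --pt "0 0.005 0.001 0 0" --pt "0 0.0045 0.0006 0 0" --pt "0 0.001 0.0002 0.004 0" --pt "0 0.001 0.0002 0.004 0" --pt "0 0.001 0.0002 0.004 0" --pt "0 0.001 0.0002 0.002 0"

```text
t: 32.57
tool_pos: [0.5516, 0.2903, 0.1516]
tool_rot: [-0.004, 0.639, 0.769, -0.004]
contact_force: [-19.6, 4.3, -7.6]
grip_width: 0.5
gripper_force: 8.7
```

```bash
python3 st.py; python3 tab.py
```

```text
32.5667 [0.5516 0.2903 0.1516] [-19.6011   4.256   -7.6165] [ 0.631   3.1494 -0.0736] 0.4995572992788961 8.68128128349781
grasp rel mouth: h,l,z mm -38.63183079708184 18.825118431336712 19.003497800316904
heading 100.49877301429676
pitch down deg, n, c: -4.0 1198 0.018000000000000002
-0.012 z 0.0469; 0.000 z 0.0351; 0.012 z 0.0237; 0.060 z -0.1221; 0.072 z -0.0286; 0.084 z 0.0174; 0.096 z 0.0252; -0.021 n223 [0.0274 0.0346 0.039 ]
-0.009 n21 [0.0296 0.0308 0.0317]
-0.006 n491 [0.0298 0.0319 0.0339]
-0.003 n1052 [0.0304 0.0333 0.0356]
-0.000 n1166 [0.033  0.0356 0.038 ]
0.003 n1008 [0.0353 0.0376 0.0395]
0.006 n480 [0.037  0.0387 0.0397]
0.009 n82 [0.0385 0.0394 0.0399]
0.015 n24 [0.0371 0.0392 0.0399]
0.018 n197 [0.0375 0.0389 0.0398]
0.021 n334 [0.0309 0.0376 0.0394]
```

```bash
sed -i 's/z0<.04)/z0<.06)/' tab.py; python3 tab.py
```

```text
-0.027 n164 [0.0445 0.0517 0.0582]
-0.024 n208 [0.0446 0.0532 0.059 ]
-0.021 n855 [0.0331 0.0476 0.0581]
-0.009 n21 [0.0296 0.0308 0.0317]
-0.006 n491 [0.0298 0.0319 0.0339]
-0.003 n1052 [0.0304 0.0333 0.0356]
-0.000 n1168 [0.033  0.0356 0.038 ]
0.003 n1193 [0.0354 0.038  0.0404]
0.006 n1212 [0.038  0.0406 0.043 ]
0.009 n1233 [0.0404 0.0431 0.0455]
0.012 n1214 [0.0429 0.0451 0.0467]
0.015 n1080 [0.0425 0.0451 0.0465]
0.018 n739 [0.0387 0.0421 0.0451]
0.021 n1096 [0.0361 0.0454 0.0579]
0.024 n180 [0.045  0.0523 0.0587]
0.027 n118 [0.0443 0.0524 0.0587]
```

The tab is past 30° roll, so squeezing it between the pads should now turn it upright. I centre the gripper and close gently.

Call:
arm_command --pt "0 -0.005 -0.001 -0.001 0" --pt "0 -0.005 -0.001 -0.002 0" --pt "0 -0.001 0 0 0" --pt "0.3 0 0 0 0" --pt "0.3 0 0 0 0" --pt "0.5 0 0 0 0" --pt "0.6 0 0 0 0" --pt "0.7 0 0 0 0" --pt "0.75 0 0 0 0" --pt "0.75 0 0 0 0" --grip_force 25

```text
t: 33.45
tool_pos: [0.5421, 0.287, 0.1511]
tool_rot: [-0.002, 0.64, 0.769, -0.003]
contact_force: [-14.8, -5.6, 11.3]
grip_width: 0.297
gripper_force: 24.7
```

```bash
python3 st.py; python3 tab.py
```

```text
33.45 [0.5421 0.287  0.1511] [-14.7567  -5.576   11.2684] [-1.0045  2.9984  0.1445] 0.2969696853601681 24.69190751435235
grasp rel mouth: h,l,z mm -40.23313717390811 8.836660376307485 18.518772939643295
heading 100.48258036827256
pitch down deg, n, c: -6.5 1149 0.014
-0.012 z 0.0418; 0.000 z 0.0323; 0.012 z 0.0229; 0.060 z -0.0027; 0.072 z -0.0129; 0.084 z 0.0173; 0.096 z 0.0256; -0.027 n67 [0.0458 0.0523 0.0588]
-0.024 n221 [0.0424 0.0508 0.0587]
-0.021 n129 [0.0423 0.0509 0.0584]
-0.018 n197 [0.0435 0.0515 0.0589]
-0.015 n317 [0.0286 0.0514 0.0586]
-0.012 n1192 [0.029  0.0312 0.0547]
-0.009 n1076 [0.0298 0.0312 0.0325]
-0.006 n1111 [0.0302 0.0317 0.033 ]
-0.003 n1059 [0.0303 0.0319 0.0332]
-0.000 n1180 [0.0307 0.0321 0.0335]
0.003 n1122 [0.0309 0.0324 0.0337]
0.006 n1134 [0.0312 0.0326 0.0339]
0.009 n1107 [0.031  0.0327 0.0342]
0.012 n1170 [0.0308 0.0341 0.0556]
0.015 n339 [0.0317 0.0476 0.0582]
0.018 n171 [0.0429 0.0512 0.0581]
0.021 n146 [0.0421 0.0507 0.0583]
0.024 n217 [0.0428 0.0509 0.0578]
0.027 n40 [0.0462 0.0533 0.058 ]
```

It snapped back flat, because the friction at the corners jams below about 60°. I do one longer rolling stroke with steady side pressure.

Call:
arm_command --pt "0 0 0 0 0" --pt "0 0 0 -0.004 0" --pt "0 0 0 -0.004 0" --pt "0 0.005 0.001 0 0" --pt "0 0.004 0.0007 0 0" --pt "0 0 0 0.004 0" --pt "0 0 0 0.004 0" --pt "0 0.0005 0 0.004 0" --pt "0 0.0007 0 0.004 0" --pt "0 0.001 0.0002 0.004 0"

```text
t: 34.33
tool_pos: [0.5529, 0.2898, 0.1603]
tool_rot: [-0.003, 0.64, 0.769, -0.003]
contact_force: [-13.7, 1.5, -4.9]
grip_width: 0.502
gripper_force: 6.2
```

```bash
python3 st.py; python3 tab.py
```

```text
34.3333 [0.5529 0.2898 0.1603] [-13.6579   1.4788  -4.8722] [ 0.3515  2.1934 -0.1899] 0.5016339224139663 6.15505492547527
grasp rel mouth: h,l,z mm -39.36739662202583 19.922201937080686 27.71140458177307
heading 100.46588099173621
pitch down deg, n, c: -2.5 1129 0.012
-0.012 z 0.0366; 0.000 z 0.0249; 0.012 z 0.0135; 0.060 z -0.1298; 0.072 z -0.0388; 0.084 z 0.0086; 0.096 z 0.0164; -0.027 n163 [0.044  0.0515 0.0582]
-0.024 n206 [0.0451 0.0531 0.059 ]
-0.021 n857 [0.0331 0.048  0.0582]
-0.006 n184 [0.0202 0.022  0.0238]
-0.003 n791 [0.0209 0.0235 0.0256]
-0.000 n1004 [0.0228 0.0254 0.0278]
0.003 n1055 [0.0253 0.028  0.0303]
0.006 n1061 [0.0279 0.0305 0.0329]
0.009 n1092 [0.0305 0.0331 0.0355]
0.012 n1092 [0.0331 0.0355 0.0374]
0.015 n1022 [0.0349 0.0366 0.0378]
0.018 n817 [0.0307 0.0348 0.0371]
0.021 n1281 [0.0297 0.0421 0.0574]
0.024 n209 [0.0291 0.0494 0.0578]
0.027 n129 [0.044  0.0519 0.0585]
```

Call:
arm_command --pt "0 0.001 0.0002 0.003 0" --pt "0 0.0013 0.0002 0.003 0" --pt "0 0.0015 0.0003 0.003 0"

```text
t: 34.63
tool_pos: [0.5554, 0.2913, 0.1689]
tool_rot: [-0.005, 0.639, 0.769, -0.004]
contact_force: [-15.8, 5.4, -2.8]
grip_width: 0.498
gripper_force: 7.0
```

```bash
python3 st.py; python3 tab.py
```

```text
34.6333 [0.5554 0.2913 0.1689] [-15.7941   5.393   -2.8136] [ 0.7976  2.6232 -0.1979] 0.49764478989360633 6.975029044551775
grasp rel mouth: h,l,z mm -38.40539623096415 22.69447258086436 36.29332770169649
heading 100.49201592179183
pitch down deg, n, c: -1.0 1161 0.006
-0.012 z 0.0208; 0.000 z 0.0095; 0.072 z -0.0562; 0.084 z 0.0003; 0.096 z 0.0079; -0.027 n175 [0.0439 0.052  0.0587]
-0.024 n209 [0.0449 0.0535 0.0587]
-0.021 n841 [0.0331 0.0474 0.0577]
-0.000 n210 [0.0079 0.0101 0.0125]
0.003 n750 [0.0089 0.0136 0.0184]
0.006 n1040 [0.0127 0.0195 0.025 ]
0.009 n1086 [0.0202 0.0267 0.0318]
0.012 n1002 [0.0281 0.0322 0.0339]
0.015 n901 [0.0308 0.0324 0.0335]
0.018 n830 [0.0289 0.0305 0.032 ]
0.021 n1361 [0.0279 0.0408 0.0575]
0.024 n236 [0.0268 0.0492 0.0582]
0.027 n119 [0.0441 0.0516 0.0584]
```

Roll is about 60° now. A little more.

Call:
arm_command --pt "0 0.0015 0.0003 0.0025 0" --pt "0 0.0015 0.0003 0.002 0" --pt "0 0.002 0.0003 0.0005 0"

```text
t: 34.93
tool_pos: [0.5651, 0.2911, 0.1766]
tool_rot: [0.0, 0.64, 0.768, 0.001]
contact_force: [-0.4, -0.2, -0.5]
grip_width: 0.502
gripper_force: 0.0
```

```bash
python3 st.py; python3 tab.py
```

```text
34.9333 [0.5651 0.2911 0.1766] [-0.3571 -0.1628 -0.4581] [-0.0221 -0.036   0.066 ] 0.5016314434344403 0.0
grasp rel mouth: h,l,z mm -40.33218878324293 32.14818676812419 44.0492328787265
heading 100.43850237890135
pitch down deg, n, c: 0.0 1045 0.0
0.072 z -0.1239; 0.084 z -0.0083; 0.096 z 0.0002; -0.030 n28 [0.0444 0.0524 0.0587]
-0.027 n134 [0.0448 0.0521 0.0589]
-0.024 n189 [0.0445 0.0526 0.0588]
-0.021 n888 [0.0334 0.0484 0.0583]
0.021 n873 [0.0334 0.0482 0.058 ]
0.024 n852 [-0.0092 -0.0039  0.0532]
0.027 n663 [0.0036 0.0113 0.0525]
```

```bash
sed -i 's/abs(b)<.03)/abs(b)<.06)/; s/arange(-.03,.03,.003)/arange(.0,.06,.003)/; s/z0>-.02/z0>-.04/' tab.py; python3 tab.py
```

```text
0.021 n873 [0.0334 0.0482 0.058 ]
0.024 n852 [-0.0092 -0.0039  0.0532]
0.027 n663 [0.0036 0.0113 0.0525]
0.030 n439 [0.016  0.0177 0.0532]
0.033 n548 [0.0166 0.018  0.0559]
0.036 n410 [0.0154 0.0165 0.018 ]
0.039 n212 [0.0138 0.0151 0.0162]
```

The roll is about 70° now, tab nearly upright. I go up and over, then straddle it and close gently.

Call:
arm_command --pt "0 0 0 0.022 0" --pt "0 -0.004 -0.0006 0.005 0" --pt "0 -0.013 -0.0025 0 0" --pt "0 -0.0135 -0.0025 0 0" --pt "0 0 0 -0.012 0" --pt "0 0 0 -0.019 0" --pt "0 0 0 -0.019 0" --pt "0.3 0 0 0 0" --pt "0.5 0 0 0 0" --pt "0.65 0 0 0 0" --pt "0.75 0 0 0 0" --pt "0.75 0 0 0 0" --pt "0.75 0 0 0 0" --grip_force 25

```text
t: 36.07
tool_pos: [0.5344, 0.2855, 0.1545]
tool_rot: [0.001, 0.64, 0.769, 0.001]
contact_force: [-0.1, -1.3, 5.1]
grip_width: 0.131
gripper_force: 25.1
```

```bash
sed -i 's/arange(.0,.06,.003)/arange(-.03,.03,.003)/' tab.py; python3 st.py; python3 tab.py
```

```text
36.0667 [0.5344 0.2855 0.1545] [-0.0608 -1.3368  5.1037] [-0.1306 -0.0132 -0.0022] 0.13116716294743866 25.06258875131607
grasp rel mouth: h,l,z mm -40.21490412061728 0.9833576899129586 21.871127184364127
heading 100.44686359499705
pitch down deg, n, c: -1.5000000000000002 1312 0.02
-0.012 z 0.0489; 0.000 z 0.0393; 0.012 z 0.0298; 0.060 z -0.0026; 0.072 z -0.0128; 0.084 z 0.0139; 0.096 z 0.0224; -0.018 n179 [0.0436 0.0515 0.0584]
-0.015 n219 [0.0421 0.0503 0.058 ]
-0.012 n150 [0.0423 0.0509 0.0582]
-0.009 n204 [0.0419 0.0512 0.0586]
-0.006 n735 [0.0366 0.0397 0.0576]
-0.003 n1051 [0.0378 0.0392 0.0403]
-0.000 n1067 [0.0381 0.0393 0.0404]
0.003 n1044 [0.0378 0.0391 0.0403]
0.006 n833 [0.0366 0.0389 0.0572]
0.009 n206 [0.0424 0.0514 0.0583]
0.012 n148 [0.0418 0.0507 0.0581]
0.015 n225 [0.0419 0.0511 0.0583]
0.018 n205 [0.0432 0.0513 0.058 ]
```

Held with the tab upright, flat up, at 25 N (opening 0.131). Now I draw it out along the bore again.

Call:
arm_command --pt "0.75 0.0006 -0.003 0.0026 0" --pt "0.75 0.0008 -0.005 0.0042 0" --pt "0.75 0.001 -0.0057 0.0048 0" --pt "0.75 0.001 -0.0057 0.0048 0" --pt "0.75 0.001 -0.0057 0.0048 0" --pt "0.75 0.001 -0.0057 0.0048 0" --pt "0.75 0.001 -0.0057 0.0048 0" --pt "0.75 0.001 -0.0057 0.0048 0" --pt "0.75 0.001 -0.0057 0.0048 0" --pt "0.75 0.001 -0.0057 0.0048 0" --pt "0.75 0.001 -0.0057 0.0048 0" --pt "0.75 0.001 -0.0057 0.0048 0" --pt "0.75 0.0007 -0.004 0.0034 0" --pt "0.75 0 0 0 0"

```text
t: 37.28
tool_pos: [0.5463, 0.2156, 0.2122]
tool_rot: [0.001, 0.64, 0.768, 0.0]
contact_force: [0.1, 0.5, -0.1]
grip_width: 0.136
gripper_force: 24.5
```

```bash
python3 st.py; python3 pf.py
```

```text
37.2833 [0.5463 0.2156 0.2122] [ 0.0553  0.514  -0.0966] [ 0.0587 -0.118  -0.0108] 0.13582346965302083 24.504460394382477
grasp rel mouth: h,l,z mm -111.13378162260737 -0.08213705185776819 79.64622496879429
heading 100.40320118327472
pitch down deg, n, c: 40.0 1566 0.03
-0.012 z 0.0490; 0.000 z 0.0393; 0.012 z 0.0298; 0.060 z -0.0206; 0.072 z -0.0300; 0.084 z -0.0398; 0.096 z -0.0495; 
-0.020 b [-0.0051  0.0003  0.0061] z [0.0504 0.0522 0.0533]
-0.010 b [-0.0055 -0.      0.0058] z [0.0444 0.047  0.0503]
0.000 b [-0.0055  0.0003  0.0058] z [0.0361 0.0393 0.0522]
0.010 b [-0.0163 -0.0001  0.0163] z [0.0296 0.0435 0.0579]
0.020 b [-0.0058 -0.0001  0.0056] z [0.0199 0.0227 0.0257]
0.030 b [-0.0133 -0.0001  0.013 ] z [-0.0084 -0.0026  0.0056]
0.040 b [-0.0137 -0.0001  0.0134] z [-0.0016  0.005   0.008 ]
0.050 b [-0.004  -0.0002  0.0036] z [-0.0166 -0.0133 -0.0097]
0.060 b [-0.0041 -0.0002  0.0037] z [-0.0248 -0.0213 -0.0183]
0.070 b [-0.0042 -0.0004  0.0033] z [-0.0325 -0.0293 -0.0266]
0.080 b [-0.0038 -0.0002  0.0034] z [-0.0403 -0.0373 -0.0341]
0.090 b [-0.0039 -0.0002  0.0034] z [-0.0482 -0.0451 -0.042 ]
0.100 b [-0.004  -0.0002  0.0035] z [-0.0584 -0.0562 -0.0505]
0.110 b [-0.0129 -0.0008  0.0119] z [-0.0696 -0.0654 -0.0619]
```

Call:
arm_command --pt "0.75 0 -0.0006 -0.0021 0" --pt "0.75 0.0008 -0.0044 -0.0048 0" --pt "0.75 0.0008 -0.0044 -0.0048 0" --pt "0.75 0.0008 -0.0044 -0.0048 0" --pt "0.75 0.0006 -0.0033 -0.0053 0" --pt "0.75 0.0006 -0.0033 -0.0053 0" --pt "0.75 0.0006 -0.0033 -0.0053 0" --pt "0.75 0.0006 -0.0033 -0.0053 0" --pt "0.75 0.0004 -0.0023 -0.0059 0" --pt "0.75 0.0004 -0.0023 -0.0059 0" --pt "0.75 0.0004 -0.0023 -0.0059 0" --pt "0.75 0.0004 -0.0023 -0.0059 0" --pt "0.75 0 0 0 0"

```text
t: 38.42
tool_pos: [0.5518, 0.1799, 0.1487]
tool_rot: [-0.001, 0.64, 0.768, -0.001]
contact_force: [0.8, -0.2, 0.8]
grip_width: 0.133
gripper_force: 24.5
```

```bash
python3 st.py; python3 pf.py|tail -12
```

```text
38.4167 [0.5518 0.1799 0.1487] [ 0.7675 -0.2319  0.8029] [ 0.1601 -0.1962 -0.1674] 0.1332992241988458 24.538482427597046
grasp rel mouth: h,l,z mm -147.29191708688765 -1.1404890934460719 16.051954589065776
heading 100.42614872024119
pitch down deg, n, c: 11.5 2624 0.031
-0.012 z 0.0425; 0.000 z 0.0401; 0.012 z 0.0378; 0.060 z 0.0193; 0.072 z 0.0166; 0.084 z 0.0140; 0.096 z 0.0118; 0.000 b [-0.0057  0.0002  0.0057] z [0.0382 0.04   0.0523]
0.010 b [-0.0164 -0.0002  0.0164] z [0.034  0.0441 0.058 ]
0.020 b [-0.0058 -0.0002  0.0058] z [0.0338 0.0359 0.0371]
0.030 b [-0.0061 -0.0002  0.0054] z [0.0318 0.0339 0.0352]
0.040 b [-0.0041 -0.0005  0.0034] z [0.0205 0.0223 0.0239]
0.050 b [-0.0143 -0.0005  0.0136] z [0.0135 0.0255 0.0314]
0.060 b [-0.0117 -0.0005  0.0113] z [0.0167 0.0268 0.0309]
0.070 b [-0.0044 -0.0005  0.0033] z [0.014  0.0166 0.0181]
0.080 b [-0.0043 -0.0005  0.0033] z [0.0119 0.0146 0.0161]
0.090 b [-0.0043 -0.0009  0.0029] z [0.0105 0.0127 0.0142]
0.100 b [-0.0047 -0.0008  0.0029] z [0.0083 0.0107 0.0122]
0.110 b [-0.0046 -0.0008  0.0029] z [0.0066 0.0087 0.0103]
```

Call:
arm_command --pt "0.75 0.0009 -0.005 0 0" --pt "0.75 0.0009 -0.005 -0.003 0" --pt "0.75 0.0005 -0.0025 -0.005 0" --pt "0.75 0 0 -0.005 0" --pt "0.75 0 0 -0.005 0" --pt "0.75 0 0 -0.005 0" --pt "0.75 0 0 -0.004 0" --pt "0.75 0 0 0 0"

```text
t: 39.13
tool_pos: [0.5541, 0.1679, 0.122]
tool_rot: [-0.001, 0.64, 0.769, -0.001]
contact_force: [1.0, -0.4, -0.1]
grip_width: 0.131
gripper_force: 24.5
```

```bash
python3 st.py; python3 pf.py|tail -12
```

```text
39.1333 [0.5541 0.1679 0.122 ] [ 0.9657 -0.4112 -0.0977] [ 0.1174 -0.153  -0.0923] 0.13097737837086695 24.465575516223907
grasp rel mouth: h,l,z mm -159.50870760630497 -1.1098212805033516 -10.615807070991828
heading 100.45418167165441
pitch down deg, n, c: 1.5000000000000002 2882 0.032
-0.012 z 0.0403; 0.000 z 0.0401; 0.012 z 0.0399; 0.060 z 0.0404; 0.072 z 0.0300; 0.084 z 0.0299; 0.096 z 0.0298; 0.000 b [-0.0057  0.0002  0.0057] z [0.0386 0.0401 0.0526]
0.010 b [-0.0164 -0.0002  0.0164] z [0.0339 0.0443 0.0581]
0.020 b [-0.006  -0.0002  0.0057] z [0.0376 0.0396 0.0407]
0.030 b [-0.0059 -0.0001  0.0056] z [0.0374 0.0395 0.0407]
0.040 b [-0.0039 -0.0001  0.0036] z [0.028  0.0304 0.0376]
0.050 b [-0.0118 -0.0003  0.0102] z [0.0278 0.0304 0.0404]
0.060 b [-0.0138 -0.0001  0.0132] z [0.0237 0.0372 0.0415]
0.070 b [-0.0044 -0.0005  0.0034] z [0.0276 0.0297 0.031 ]
0.080 b [-0.0043 -0.0005  0.0033] z [0.0275 0.0296 0.0311]
0.090 b [-0.0042 -0.0004  0.0033] z [0.0275 0.0294 0.0308]
0.100 b [-0.0044 -0.0007  0.0032] z [0.0271 0.0294 0.0308]
0.110 b [-0.0043 -0.0007  0.0032] z [0.0272 0.0292 0.0306]
```

Level, no contact load, 25 N grip. Now straight out of the mouth and over to the tray, smoothly.

Call:
arm_command --pt "0.75 0 -0.002 0 0" --pt "0.75 0.001 -0.005 0 0" --pt "0.75 0.0015 -0.008 0 0" --pt "0.75 0.002 -0.011 0 0" --pt "0.75 0.0025 -0.014 0 0" --pt "0.75 0 -0.016 0 0" --pt "0.75 0 -0.018 0 0"

```text
t: 39.77
tool_pos: [0.5616, 0.092, 0.123]
tool_rot: [-0.0, 0.64, 0.769, -0.0]
contact_force: [-0.7, 0.4, -1.6]
grip_width: 0.13
gripper_force: 24.4
```

Call:
arm_command --pt "0.75 0 -0.02 0 0" --pt "0.75 0 -0.022 0 0" --pt "0.75 0 -0.024 -0.0005 0" --pt "0.75 -0.0005 -0.025 -0.001 0" --pt "0.75 -0.0005 -0.025 -0.001 0" --pt "0.75 -0.0005 -0.025 -0.001 0" --pt "0.75 -0.0005 -0.025 -0.001 0" --pt "0.75 -0.0005 -0.025 -0.001 0" --pt "0.75 -0.0005 -0.025 -0.001 0" --pt "0.75 -0.0005 -0.025 -0.001 0" --pt "0.75 -0.0005 -0.025 -0.001 0" --pt "0.75 -0.0005 -0.025 -0.001 0" --pt "0.75 -0.0005 -0.025 -0.001 0" --pt "0.75 -0.0005 -0.025 -0.001 0" --pt "0.75 -0.0005 -0.025 -0.001 0" --pt "0.75 0 -0.024 -0.001 0" --pt "0.75 0 -0.022 -0.001 0" --pt "0.75 0 -0.02 -0.001 0" --pt "0.75 0 -0.018 0 0" --pt "0.75 0 -0.016 0 0"

```text
t: 41.43
tool_pos: [0.5542, -0.3748, 0.1072]
tool_rot: [-0.0, 0.64, 0.768, -0.0]
contact_force: [-0.2, -1.1, -1.4]
grip_width: 0.129
gripper_force: 24.4
```

```bash
python3 st.py; python3 pf.py|tail -14
```

```text
41.4333 [ 0.5542 -0.3748  0.1072] [-0.2386 -1.0923 -1.4377] [-0.0186 -0.0232 -0.0617] 0.1293487318367654 24.439477622509003
grasp rel mouth: h,l,z mm -693.0641522425633 -99.88821334633755 -25.350697641770143
heading 100.37501322064955
pitch down deg, n, c: 2.0 2865 0.032
-0.012 z 0.0403; 0.000 z 0.0402; 0.012 z 0.0398; 0.060 z 0.0396; 0.072 z 0.0293; 0.084 z 0.0291; 0.096 z 0.0289; -0.020 b [-0.0052  0.0022  0.0166] z [-0.0774  0.0396  0.0409]
-0.010 b [-0.0162 -0.0009  0.0057] z [-0.0727  0.0399  0.0466]
0.000 b [-0.0056 -0.0001  0.0057] z [0.0387 0.04   0.0527]
0.010 b [-0.0164  0.0001  0.0164] z [0.0338 0.0444 0.0582]
0.020 b [-0.0056  0.0002  0.0057] z [0.0379 0.0394 0.0406]
0.030 b [-0.0059 -0.0001  0.006 ] z [0.037  0.0392 0.0404]
0.040 b [-0.0039 -0.0001  0.0036] z [0.0276 0.0301 0.0372]
0.050 b [-0.0105 -0.0001  0.0112] z [0.0274 0.0298 0.04  ]
0.060 b [-0.0134 -0.0001  0.0136] z [0.0225 0.037  0.041 ]
0.070 b [-0.004  -0.0001  0.0038] z [0.0268 0.029  0.0304]
0.080 b [-0.016  -0.0004  0.0157] z [-0.0898  0.0282  0.0301]
0.090 b [-0.0038 -0.0001  0.0037] z [0.0264 0.0287 0.03  ]
0.100 b [-0.0037 -0.0001  0.0036] z [0.0265 0.0284 0.0299]
0.110 b [-0.004  -0.0001  0.0039] z [0.0254 0.0281 0.0297]
```

Call:
arm_command --pt "0.75 0 -0.01 0 0" --pt "0.75 0 -0.006 0 0" --pt "0.75 0 -0.003 0 0" --pt "0.75 0 0 0 0" --pt "0.75 0 0 0 0" --pt "0.75 0 0 0 0" --pt "0.75 0 0 0 0" --pt "0.75 0 0 0 0" --pt "0.75 0 0 0 0"

```text
t: 42.23
tool_pos: [0.5556, -0.3909, 0.1077]
tool_rot: [0.0, 0.64, 0.769, -0.0]
contact_force: [0.6, 0.6, -0.6]
grip_width: 0.131
gripper_force: 24.5
```

```bash
python3 st.py; python3 pf.py|tail -5
python3 - <<'E'
from h import *
np.set_printoptions(precision=4,suppress=True)
s=observe(); tp=np.array(s["tool_pos"]); Rt=q2R(s["tool_rot"]); hd=Rt[:,0]
print("tip est",tp+.174*hd+[0,0,.0225],s["joint_velocities"])
for n in("top","scene"):
    cm=cam(n); read_camera(n); print(n,[(at_z(cm,[x["pixel"]],.13)[0],round(x["score"],2)) for x in tip_of("dipstick_tip",n)[:3]],[at_z(cm,[x["pixel"]],0)[0] for x in tip_of("tray",n)[:1]])
E
```

```text
42.2333 [ 0.5556 -0.3909  0.1077] [ 0.5864  0.6045 -0.564 ] [-0.0851 -0.0323 -0.0077] 0.1312172714972029 24.46046233177185
grasp rel mouth: h,l,z mm -709.206502700792 -101.40795364784013 -24.928364771952456
heading 100.4759797696318
pitch down deg, n, c: 2.0 2870 0.032
-0.012 z 0.0403; 0.000 z 0.0400; 0.012 z 0.0399; 0.060 z 0.0399; 0.072 z 0.0294; 0.084 z 0.0290; 0.096 z 0.0290; 0.070 b [-0.004  -0.0001  0.0038] z [0.0267 0.029  0.0304]
0.080 b [-0.0039 -0.0001  0.0037] z [0.0266 0.0287 0.0303]
0.090 b [-0.0132 -0.0004  0.0037] z [0.0259 0.0285 0.03  ]
0.100 b [-0.0139  0.0006  0.0153] z [-0.0897  0.0281  0.0297]
0.110 b [-0.004  -0.      0.0039] z [0.0256 0.028  0.0296]
tip est [ 0.524  -0.2199  0.1301] [-0.0026  0.0014  0.0001 -0.0018  0.0001 -0.0004]
top [(array([ 0.1728, -0.1928,  0.13  ]), 0.76), (array([ 0.3976, -0.4539,  0.13  ]), 0.5), (array([ 0.5232, -0.2343,  0.13  ]), 0.48)] [array([ 0.5341, -0.2053,  0.    ])]
scene [(array([ 0.5338, -0.2199,  0.13  ]), 0.92), (array([ 0.4764, -0.4812,  0.13  ]), 0.69)] [array([ 0.5276, -0.2252,  0.    ])]
```

The tip is 0.130 m up over the middle of the tray, about 1.5° from level, still and carried only by the gripper. I hand it in.

```bash
python3 -c "
from plant import *
print(finish_job())"
```

```text
the job is handed in; nothing more can be done
None
```

I slid the slim dipstick down the tube until its collar stopped, drew it out, and handed in holding it about 1.5° from level over the tray, tip about 13 cm above the bench (roughly 11–13 cm above the tray, rim to floor) — but I dropped it once partway (it fell against the rest), regripped it and put it back in the tube to roll the marked flat up, and my final measurements did not include seeing that flat.

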